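# Tip the ball feet into the bench box and bolt it shut

## Robot

A 6-joint arm with a two-finger parallel gripper is mounted at the origin on the work surface. World frame = base frame: x ahead of the robot, y to its left, z up, the work surface at z = 0. Lengths are in mm, angles in rad, forces in N, time in s.
With the tool pointing down it reaches from about 275 to 1000 mm from the base axis. Payload 8.4 kg.
Tool frame: the origin (TCP) lies at the centre of the arm's flange, where the gripper is bolted on; the fingertips stand 173 mm ahead of it and the grasp point (between the pads) lies 155 mm ahead of it (tcp_to_tips is the distance from the TCP to the fingertips, in mm); z points along the fingers, x is the direction in which the jaws open and shut, and the axes are right-handed (so a half turn about z gives the same grasp; the last joint's range is limited). The gripper opens to 85 mm and grips with 20 to 120 N. Pads are 22 mm wide; open, the fingers measure 114 mm over their backs; the gripper's body (76 mm by 85 mm) begins 54 mm behind the grasp point. The pads swing forward as they close: fully open they stand 13 mm farther back than shut.
Start: joints at [1.332, 0.353, 1.633, -0, 1.155, -0.002], TCP at [146.619, 607.563, 404.681] pointing down, gripper open.
Joint ranges: [-2.63, 2.63], [-0.92, 2.1], [0.06, 2.66], [-1.3, 4.44], [0, 2.69], [-3.02, 3.02]. Speed limits (rad/s): [2.22, 2.22, 2.79, 3.14, 3.14, 3.14].

## Interface

Orientations are given as [roll, pitch, yaw] about the fixed x, y, z axes, in that order (R = Rz(yaw) Ry(pitch) Rx(roll)).
In Python, from rig import sense, grab_frame, camera_info, sign_off, tcp_to_tips gives the robot as it stands.
- The arm moves only by the shell command python3 -m creep 'ROWS' [FORCE]. ROWS is text: rows parted by semicolons, each of 5 numbers parted by spaces: the opening in per cent of the stroke, from 0 (shut) to 100 (fully open), then the shift along the tool's x, y, z in cm, then the turn about the tool's z in degrees. In form: fingers tx ty tz roll; .... A call has 1 to 20 rows; each row is the pose to reach, as a shift and turn from the pose measured when the call began, along the tool's axes at that moment; what a row does not reach only later rows make up. A row lasts 1/10 s, in which the tool goes at most 50 mm and 8.59 degrees, less where a joint would pass 70% of its speed; a pose out of reach is approached as far as the arm can. A call with a gripper value outside its range is refused whole. The fingers move at their own pace and stop on an object; FORCE is the grip in N (left out, the last holds). Time passes only in rows, so rows that repeat a pose let the fingers close. It gives the time, the measured TCP pose, the force and the opening at its end, in the units of the state.
- sense(): the state, without advancing time (a new reading comes with each control period).
- grab_frame(name): name is "scene" or "top"; returns (picture, depth): 384x512x3 uint8, blue, green, red; 384x512 float32, mm along the optical axis (not along the pixel's ray), 0 where there is no reading.
- camera_info(name): a dict with "vertical_fov" (degrees; the focal length in pixels is half the picture's height over the tangent of half this angle, whatever the lens; pixels are square), "cx", "cy" (the principal point, pixels), "D" ([k1, k2, p1, p2, k3] as OpenCV has them; the pictures are not rectified), "world_to_cam" (4x4, takes a point from world to camera coordinates). Camera axes: x right, y down, z forward; pixel columns grow to the right and rows downward; lengths in mm; the calibration is good to about 2 mm. A picture is of the moment at which its call begins. camera_info takes no time and is no camera call.
- sign_off(): hands the job in, once; it reports no verdict.
The state is a dict: "clock": time; "qpos": joint angles; "qvel": joint speeds; "joint_efforts": joint torques, N m; "eef_pos": TCP position; "tcp_rot": TCP orientation; "contact_force": force on the tool from outside, world axes, zero at the start; "wrist_torque": the same for the moment, N m; "opening": opening from 0.0 (shut) to 1.0 (fully open).
Only numpy, scipy, OpenCV 4.12 (cv2) and the standard library are available. Lean on these libraries where they do the work, as an engineer would, in place of code of your own. Each camera call takes 0.05 s, during which the arm holds its last target.

## Task

Put the furniture feet away: take the dipper by its handle and tip all five wooden balls out of it into the open bay of the plywood box, then stand the empty dipper upright on the bench again. Then close the lid fully, and after that push the bolt all the way across through the keeper on the lid. Leave the other things on the bench where they are.

Things in the scene. Friction and masses are not known exactly. Their poses are not given: they have to be found in the camera images.
- box: Plywood box fixed to the bench; origin centre of underside. 150 (x) by 300 (y) mm outside, walls 8 mm, rim 80 mm high; -x side is its front, near the robot. Its y<0 half is an open bay with the hinged lid: inside x -67 to 67, y -142 to 0 mm, floor 8 mm high. Its y>0 half is closed by a fixed deck, top 90 mm high, carrying the bolt.
- lid (a joint): Lid angle (rad): 0 closed, about 1.5 as found standing open, stop 1.65. A board 150 mm (from the hinge) by 146 mm, 10 mm thick, centred on box y=-76; hinge line along box y at x=75, z=80 mm (back rim). Closed, its top is 90 mm high, level with the deck. Stiff hinge: it stays where left, does not fall; at most 0.7 N m moves it, less going down.
- lid_edge (a point): Middle of the lid's free edge, on its outer face (the top face when closed).
- bolt (a joint): Travel of the steel barrel bolt (m): 0 drawn back, 0.045 fully home against its stop; found within 0.012 of drawn back. Slides level towards the box's -y, along box x=-45, z=102 mm; friction 2.5 N plus 4 N per m/s; stays where left. The bolt would move with the lid open too, so close the lid first.
- bolt_knob (a point): Centre of the bolt's upright knob: a cylinder 18 mm across and 22 mm tall (box z 126 to 148 mm) on a 9 mm stem that moves with the bolt. The guides that the bolt runs in, at box y=18 and y=112 mm, reach box z=112 mm, below the knob.
- bolt_tip (a point): Tip of the bolt's 12 mm round rod, on its axis.
- keeper (a point): Centre of the keeper, a steel staple on the lid, 20 mm wide inside and 16 mm long along the bolt, top 36 mm above the lid's inner face. With lid shut and bolt home the tip passes right through it and shows beyond.
- dipper: Aluminium dipper, 0.2 to 0.4 kg, origin centre of underside, z up. Conical bowl 50 mm high, outer radius 37 mm at foot, 58 at rim, wall 4, floor 5. Round wooden handle 16 mm thick along its own -x, level, axis 40 mm above the underside, out to x=-176 mm; grip at x=-95. Being round, it can be gripped leaning to either side. Balls roll out once tilted over about 67 degrees.
- ball0_center (a point): Centre of one of five equal wooden balls (furniture feet), 24 mm across, 10 g, lying loose in the dipper at the start.
- ball1_center (a point): Centre of one of five equal wooden balls (furniture feet), 24 mm across, 10 g, lying loose in the dipper at the start.
- ball2_center (a point): Centre of one of five equal wooden balls (furniture feet), 24 mm across, 10 g, lying loose in the dipper at the start.
- ball3_center (a point): Centre of one of five equal wooden balls (furniture feet), 24 mm across, 10 g, lying loose in the dipper at the start.
- ball4_center (a point): Centre of one of five equal wooden balls (furniture feet), 24 mm across, 10 g, lying loose in the dipper at the start.
- tape: roll of masking tape lying flat, 100 mm across, 25 mm high; not part of the job.
- bottle: clear water bottle, 66 mm across, 200 mm tall, standing; not part of the job.
- hammer: hammer lying down beyond the box; not part of the job.
- nail_jar: closed glass jar, 56 mm across, 62 mm tall, behind the box; not part of the job.
- wrench: wrench lying on the bench in front of the box; not part of the job.
- mug: white mug, 80 mm across, 90 mm tall; not part of the job.
- sticks: four peeled sticks, 320 mm long, taped side by side, lying flat (14 mm high) at the right of the bench; not part of the job.
Not all that is in view belongs to the job. Leave any red look-alike of the dipper alone.

How it is judged:
By the outcome, as a careful person would: the job done as asked, in the order asked, and still so for the second after the job is handed in, with the robot touching nothing.
It also fails if it takes over 72 s, if anything falls off the work surface, if the arm or the gripper's body presses on something with over 40 N, if the wrist force passes 120 N, or if a joint passes its speed limit or range.

## Working session

There is one attempt and no reset: what is moved stays moved. The work goes in short steps, Python scripts to look and compute and a shell command to move; the robot and the scene stay as the last step left them, time stands still between calls to the robot, and variables do not carry over. Pictures are saved under pics/ and viewed, and the job is handed in when it is done.

```bash
ls; mkdir -p pics; python3 - <<'E'
from rig import *
import cv2
print(sense())
for n in ("scene","top"):
    im,d=grab_frame(n); cv2.imwrite(f"pics/{n}0.png",im); c=camera_info(n); print(n,c)
    import numpy as np; np.save(f"pics/{n}0.npy",d); np.save(f"pics/{n}0_im.npy",im)
E
```

```text
pics
{'clock': 0.0, 'qpos': array([ 1.33159644e+00,  3.53633951e-01,  1.63414623e+00, -3.08396379e-06,
        1.15520454e+00, -2.42091057e-03]), 'qvel': array([ 0.00011445, -0.00014805,  0.00035666,  0.00050483,  0.00101388,
       -0.00141721]), 'joint_efforts': array([-2.58442751e-04, -6.05223227e+01, -3.42082858e+01, -1.28318602e-04,
        9.28901281e-03,  6.44856755e-06]), 'eef_pos': array([146.56360701, 607.32266664, 403.965206  ]), 'tcp_rot': array([-3.1415921e+00,  1.3920772e-03,  1.3340186e+00]), 'contact_force': array([ 0.37976072, -0.13023332, -0.47886153]), 'wrist_torque': array([-0.06223001, -0.0283367 , -0.00728014]), 'opening': 1.0017842119851865}
scene {'vertical_fov': 57.390185934287494, 'cx': 252.41891862396236, 'cy': 193.08756216148544, 'D': array([0.02450771, 0.        , 0.        , 0.        , 0.        ]), 'world_to_cam': array([[ 6.05922562e-01,  7.95387843e-01, -1.46979063e-02,
        -3.06533946e+02],
       [ 5.57009738e-01, -4.37373517e-01, -7.06006062e-01,
        -2.46997627e+02],
       [-5.67977113e-01,  4.19598125e-01, -7.08053255e-01,
         1.43905984e+03],
       [ 0.00000000e+00,  0.00000000e+00,  0.00000000e+00,
         1.00000000e+00]])}
top {'vertical_fov': 46.61621157903083, 'cx': 255.8420932041799, 'cy': 185.38767271007399, 'D': array([-0.14470008,  0.        ,  0.        ,  0.        ,  0.        ]), 'world_to_cam': array([[ 3.29593045e-02, -9.99444673e-01, -4.90212765e-03,
        -3.30811487e+01],
       [-9.72719808e-01, -3.09503115e-02, -2.29909227e-01,
         5.84642539e+02],
       [ 2.29629829e-01,  1.23460449e-02, -9.73199731e-01,
         1.44368785e+03],
       [ 0.00000000e+00,  0.00000000e+00,  0.00000000e+00,
         1.00000000e+00]])}
```

View pics/scene0.png

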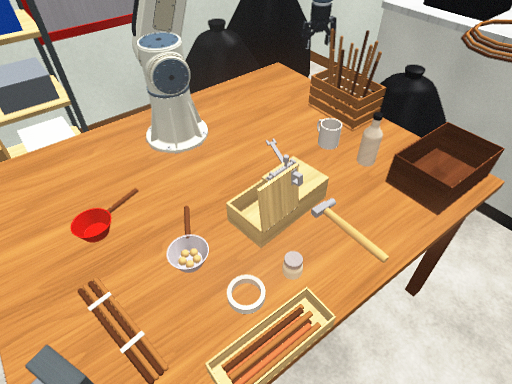

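View pics/top0.png

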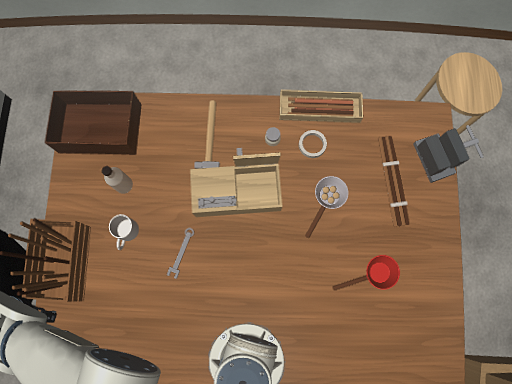

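Scene view: dipper bowl at (188,253), handle towards (187,208); box around (278,200), lid standing open; a red look-alike at (92,225). Top view: dipper bowl at (331,192), handle end at (308,236); box at (191–282, 160–215), bolt at about (217,202).

Next I measure the positions.

```bash
cat > h.py <<'E'
import numpy as np, cv2
from rig import *
def K(n):
    c=camera_info(n); f=192/np.tan(np.radians(c["vertical_fov"]/2))
    return np.array([[f,0,c["cx"]],[0,f,c["cy"]],[0,0,1]]),c["D"],c["world_to_cam"]
def ray(n,uv):
    k,D,T=K(n); p=cv2.undistortPoints(np.array(uv,float).reshape(-1,1,2),k,D).reshape(-1,2)
    d=np.c_[p,np.ones(len(p))]@T[:3,:3]
    return -T[:3,:3].T@T[:3,3],d
def plane(n,uv,z):
    o,d=ray(n,uv); return o+d*((z-o[2])/d[:,2])[:,None]
def dep(n,uv,D):
    o,d=ray(n,uv); uv=np.round(np.array(uv)).astype(int).reshape(-1,2)
    return o+d*D[uv[:,1],uv[:,0]][:,None]
def tri(a,b):
    oa,da=ray("scene",[a]);ob,db=ray("top",[b]);da=da[0]/np.linalg.norm(da);db=db[0]/np.linalg.norm(db)
    s=np.linalg.lstsq(np.c_[da,-db],ob-oa,rcond=None)[0]
    p=oa+s[0]*da;q=ob+s[1]*db
    return (p+q)/2,np.linalg.norm(p-q)
def cloud(n,D):
    v,u=np.mgrid[:384,:512]; uv=np.c_[u.ravel(),v.ravel()]
    P=dep(n,uv,D); P[D.ravel()==0]=np.nan
    return P.reshape(384,512,3)
def proj(n,P):
    k,D,T=K(n); return cv2.projectPoints(np.array(P,float).reshape(-1,1,3),cv2.Rodrigues(T[:3,:3])[0],T[:3,3],k,D)[0].reshape(-1,2)
E
python3 - <<'E'
from h import *
for n,(x0,y0,x1,y1),nm in [("scene",(150,180,350,300),"s"),("top",(160,110,360,250),"t")]:
    im=np.load(f"pics/{n}0_im.npy")[y0:y1,x0:x1]
    cv2.imwrite(f"pics/{nm}_crop.png",cv2.resize(im,None,fx=4,fy=4,interpolation=cv2.INTER_CUBIC))
D=np.load("pics/top0.npy");C=cloud("top",D)
for uv in [(331,192),(308,234),(320,211),(215,175),(250,205),(193,212),(217,202),(260,155)]:
    print(uv,C[uv[1],uv[0]].round(1))
E
```

```text
(331, 192) [ 583.6 -279.     9.9]
(308, 234) [ 427.6 -194.5   49.8]
(320, 211) [ 508.3 -235.5   44. ]
(215, 175) [610.5 123.7  94.7]
(250, 205) [527.6   4.6  13.1]
(193, 212) [483.1 190.4  90.3]
(217, 202) [nan nan nan]
(260, 155) [643.4 -25.8 229.9]
```

View pics/t_crop.png

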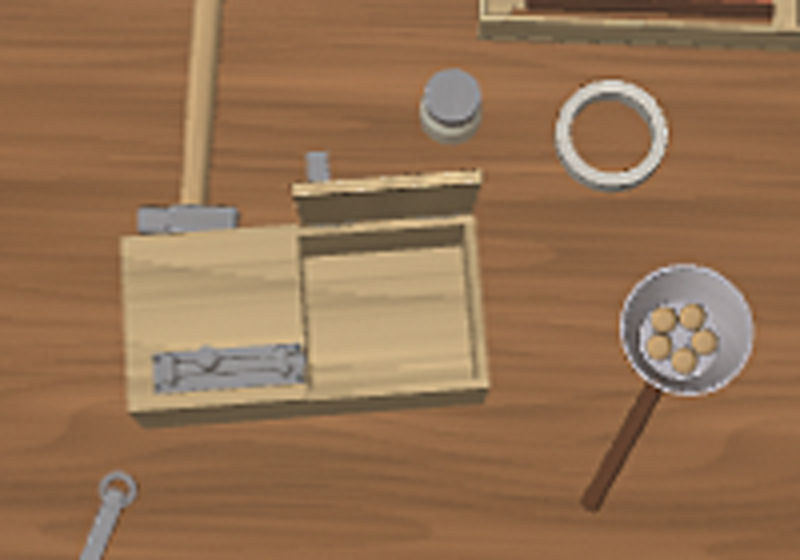

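View pics/s_crop.png

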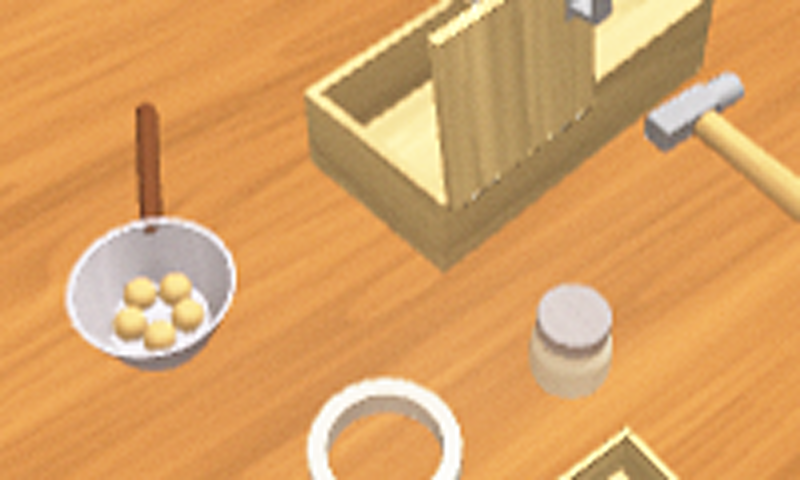

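```bash
python3 - <<'E'
from h import *
T=lambda x,y:(160+x/4-.4,110+y/4-.4); S=lambda x,y:(150+x/4-.4,180+y/4-.4)
pr=lambda s,p:print(s,np.round(p,1))
for s,a,b in [("handle end top",S(147,104),T(592,505)),("handle root",S(151,222),T(655,390)),("box front right",S(308,92),T(488,388)),("box back right",S(447,205),T(478,220)),("lid corner R",S(430,40),T(481,174))]:
    p,e=tri(a,b); print(s,p.round(1),round(e,1))
for s,b,z in [("FR",(488,388),80),("BR",(478,218),80),("FL",(128,410),90),("BL",(122,237),90)]: pr(s,plane("top",[T(*b)],z))
# bowl rim
D=np.load("pics/top0.npy");C=cloud("top",D)
m=(C[...,0]>505)&(C[...,0]<680)&(C[...,1]<-200)&(C[...,1]>-360)&(C[...,2]>44)&(C[...,2]<58)
im=np.load("pics/top0_im.npy").astype(int); m&=(im.max(2)-im.min(2)<40)
p=C[m]; h=cv2.minEnclosingCircle(p[:,:2].astype(np.float32)); print("rim",h,np.median(p[:,2]),m.sum())
for n in("top","scene"):
    im=np.load(f"pics/{n}0_im.npy").astype(int)
    roi=np.zeros((384,512),bool)
    if n=="top": roi[170:215,305:355]=1
    else: roi[228:280,160:215]=1
    g=roi&(im.max(2)-im.min(2)<45)&(im.mean(2)>90)
    c=max(cv2.findContours(g.astype(np.uint8),0,2)[0],key=cv2.contourArea)
    q=plane(n,c.reshape(-1,2),50)
    print(n,cv2.minEnclosingCircle(q[:,:2].astype(np.float32)), cv2.minAreaRect(q[:,:2].astype(np.float32)))
# handle pixels axis
im=np.load("pics/top0_im.npy").astype(int)
g=(C[...,2]>30)&(C[...,2]<56)&(C[...,0]>400)&(C[...,0]<545)&(C[...,1]<-150)&(C[...,1]>-290)&(im[...,0]<75)
p=C[g]; l=cv2.fitLine(p[:,:2].astype(np.float32),cv2.DIST_L2,0,.01,.01).ravel(); print("handle line",l,np.degrees(np.arctan2(l[1],l[0])),p.min(0),p.max(0),np.median(p[:,2]),g.sum())
# knob region: points above deck
g=(C[...,2]>97)&(C[...,2]<160)&(C[...,0]>470)&(C[...,0]<560)&(C[...,1]>30)&(C[...,1]<200)
print(g.sum(),np.nanmean(C[g],0),np.nanmax(C[g],0)); 
g&=C[...,2]>125; print(g.sum(),C[g].round())
E
```

```text
handle end top [ 421.9 -192.8   47.5] 1.5
handle root [ 522.3 -246.7   44.2] 0.5
box front right [ 513.4 -102.    78. ] 1.0
box back right [660.2 -88.6  77. ] 5.9
lid corner R [650.1 -88.4 230.6] 4.3
FR [[ 512.8 -102.4   80. ]]
BR [[659.5 -91.   80. ]]
FL [[482.7 195.1  90. ]]
BL [[630.6 209.9  90. ]]
rim ((568.97998046875, -273.5248107910156), 64.06352996826172) 49.11370020174843 178
top ((575.0400390625, -273.8206481933594), 57.92790603637695) ((575.03515625, -272.8592834472656), (112.99290466308594, 110.9614028930664), 0.16457733511924744)
scene ((579.3780517578125, -276.40802001953125), 63.05899429321289) ((575.7423095703125, -274.43243408203125), (115.7004165649414, 113.4953842163086), 21.804025650024414)
handle line [ 8.8299483e-01 -4.6938276e-01  4.7174011e+02 -2.1821992e+02] -27.994238 [ 417.98304801 -253.92292175   31.33340902] [ 538.86322679 -185.4288334    54.92639108] 46.273679495172814 168
208 [520.09973395 115.33211263 111.65081687] [559.99952683 194.69656714 156.32521884]
30 [[527. 127. 147.]
 [524. 133. 146.]
 [524. 130. 146.]
 [523. 127. 150.]
 [524. 124. 147.]
 [520. 133. 149.]
 [521. 130. 147.]
 [521. 127. 147.]
 [522. 124. 144.]
 [521. 120. 148.]
 [517. 136. 146.]
 [518. 133. 143.]
 [517. 129. 150.]
 [516. 125. 156.]
 [518. 124. 143.]
 [518. 120. 144.]
 [514. 133. 148.]
 [515. 130. 142.]
 [515. 127. 145.]
 [515. 123. 144.]
 [515. 120. 146.]
 [518. 119. 131.]
 [512. 133. 142.]
 [511. 129. 149.]
 [511. 126. 146.]
 [512. 123. 143.]
 [514. 121. 135.]
 [511. 131. 131.]
 [509. 127. 143.]
 [511. 124. 132.]]
```

```bash
python3 - <<'E'
from h import *
im=np.load("pics/scene0_im.npy")[130:210,250:350]
cv2.imwrite("pics/s_crop2.png",cv2.resize(im,None,fx=7,fy=7,interpolation=cv2.INTER_CUBIC))
im=np.load("pics/top0_im.npy")[150:220,185:290]
cv2.imwrite("pics/t_crop2.png",cv2.resize(im,None,fx=7,fy=7,interpolation=cv2.INTER_CUBIC))
E
```

```text
(no output)
```

View pics/s_crop2.png

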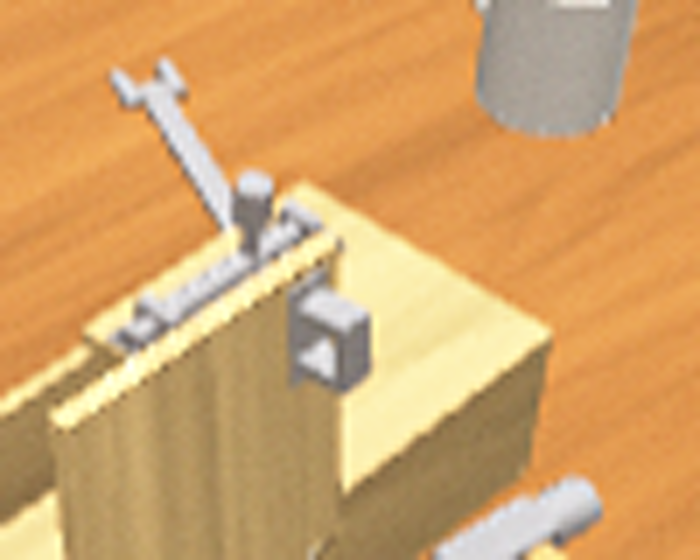

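View pics/t_crop2.png

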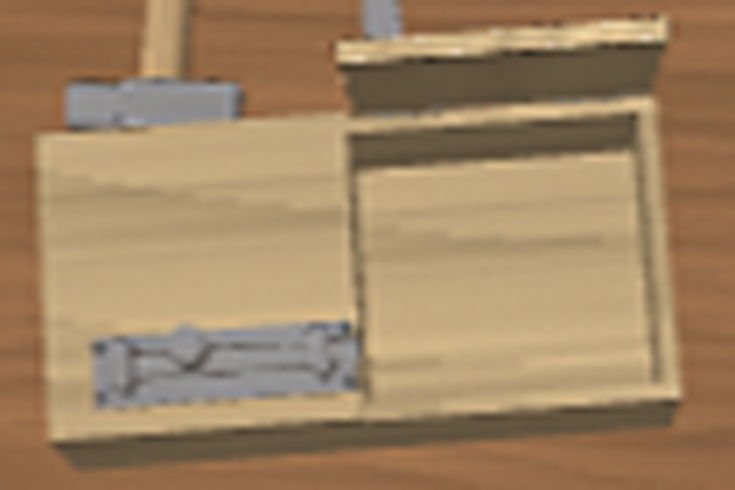

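```bash
cat >> h.py <<'E'
from scipy.spatial.transform import Rotation as Ro
BC=np.array([571.4,52.9]); BY=np.radians(5.5); EX=np.array([np.cos(BY),np.sin(BY)]); EY=np.array([-np.sin(BY),np.cos(BY)])
def bx(x,y,z=0): return np.r_[BC+x*EX+y*EY,z]
def tobox(p): d=np.array(p)[:2]-BC; return np.r_[d@EX,d@EY,p[2] if len(p)>2 else 0]
def go(p,yawdeg=None,s=None):
    s=s or sense(); R=Ro.from_euler("xyz",s["tcp_rot"]).as_matrix()
    d=R.T@(np.array(p)-s["eef_pos"])/10
    yaw=np.degrees(np.arctan2(R[1,0],R[0,0]))
    t=0 if yawdeg is None else (yaw-yawdeg+180)%360-180
    print("tcp",s["eef_pos"].round(1),"rot",np.degrees(s["tcp_rot"]).round(1),"shift cm",d.round(2),"turn",round(t,1),"t",round(s["clock"],2))
E
python3 - <<'E'
from h import *
go([428.3,-196,300],62); go([428.3,-196,195],62)
E
```

```text
tcp [146.6 607.3 404.1] rot [1.80e+02 1.00e-01 7.64e+01] shift cm [-71.47  46.23  10.49] turn 14.4 t 0.1
tcp [146.6 607.3 404.1] rot [1.80e+02 1.00e-01 7.64e+01] shift cm [-71.46  46.23  20.99] turn 14.4 t 0.1
```

```bash
python3 -m creep '100 -71.5 46.2 3 14.4;100 -71.5 46.2 3 14.4;100 -71.5 46.2 3 14.4;100 -71.5 46.2 3 14.4;100 -71.5 46.2 3 14.4;100 -71.5 46.2 3 14.4;100 -71.5 46.2 3 14.4;100 -71.5 46.2 3 14.4;100 -71.5 46.2 3 14.4;100 -71.5 46.2 3 14.4;100 -71.5 46.2 3 14.4;100 -71.5 46.2 3 14.4;100 -71.5 46.2 3 14.4;100 -71.5 46.2 3 14.4;60 -71.5 46.2 8 14.4;60 -71.5 46.2 10.5 14.4;60 -71.5 46.2 10.5 14.4;60 -71.5 46.2 10.5 14.4'; python3 -c "
from h import *
go([428.3,-196,195],62)"
```

```text
clock: 1.9
eef_pos: [428.1, -199.0, 297.8]
tcp_rot: [-3.141, 0.002, 1.081]
contact_force: [-0.2, 0.1, 0.3]
opening: 0.598
tcp [ 428.1 -199.   297.8] rot [-1.799e+02  1.000e-01  6.190e+01] shift cm [ 0.29 -0.12 10.28] turn -0.1 t 1.9
```

```bash
python3 -m creep '60 0.3 -0.1 5 0;60 0.3 -0.1 10.2 0;60 0.3 -0.1 10.2 0;0 0.3 -0.1 10.2 0;0 0.3 -0.1 10.2 0;0 0.3 -0.1 10.2 0;0 0.3 -0.1 10.2 0;0 0.3 -0.1 10.2 0;0 0.3 -0.1 10.2 0' 120; python3 - <<'E'
from h import *
go([428.3,-196,195],62)
for n in("top","scene"):
    im,d=grab_frame(n); cv2.imwrite(f"pics/{n}1.png",im)
    if n=="scene": im=im[170:290,100:260]
    else: im=im[150:270,260:420]
    cv2.imwrite(f"pics/{n}1c.png",cv2.resize(im,None,fx=4,fy=4))
E
```

```text
clock: 2.8
eef_pos: [429.2, -196.2, 196.8]
tcp_rot: [3.14, 0.001, 1.081]
contact_force: [2.0, 0.4, 1.8]
opening: 0.143
tcp [ 429.2 -196.2  196.8] rot [1.799e+02 1.000e-01 6.190e+01] shift cm [-0.02 -0.09  0.18] turn -0.1 t 2.8
```

View pics/scene1c.png

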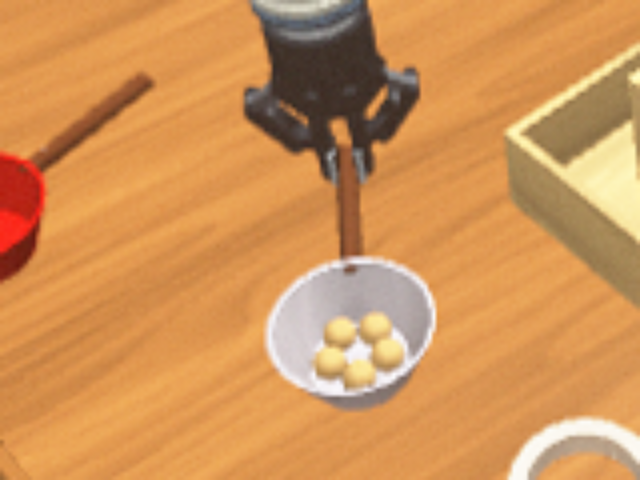

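The handle is gripped at its tail. Scene crop: the bowl at (352,330) is still level with all five balls. Now a small lift to test the grip.

```bash
python3 -m creep '0 0 0 -0.5 0;0 0 0 -1.5 0;0 0 0 -3 0;0 0 0 -4 0;0 0 0 -4 0;0 0 0 -4 0'; python3 - <<'E'
from h import *
for n in("scene",):
    im,d=grab_frame(n); 
    im=im[170:290,100:260]
    cv2.imwrite(f"pics/{n}2c.png",cv2.resize(im,None,fx=4,fy=4))
s=sense();print(s["contact_force"],s["wrist_torque"],s["eef_pos"],s["opening"])
E
```

```text
clock: 3.5
eef_pos: [428.8, -196.0, 236.4]
tcp_rot: [3.141, 0.002, 1.081]
contact_force: [-0.2, -0.2, -4.1]
opening: 0.144
[ 0.48359624  0.3577644  -3.53269425] [ 0.32782191  0.53833246 -0.00600362] [ 428.66725543 -195.98704605  236.10908365] 0.14842195917679218
```

View pics/scene2c.png

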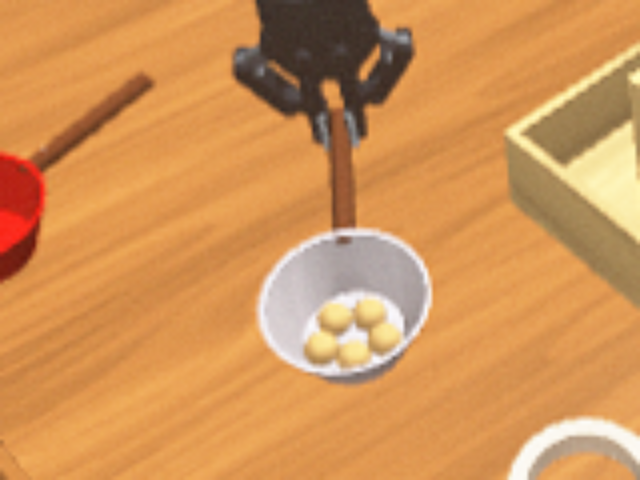

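The lift worked: dipper level, still five balls in the bowl near crop (352,335). Next I carry it over the bay.

```bash
python3 - <<'E'
from h import *
p=bx(-174,-71,330);print(p); go(p,95.4)
E
```

```text
[405.00610991 -34.45029102 330.        ]
tcp [ 428.7 -196.   236.1] rot [1.80e+02 1.00e-01 6.19e+01] shift cm [13.12 -9.69 -9.41] turn -33.5 t 3.55
```

```bash
python3 -m creep '0 0 0 -2 0;0 0 0 -5 0;0 0 0 -8 0;0 1 -0.7 -9.4 -2;0 3 -2.2 -9.4 -6;0 5 -3.7 -9.4 -11;0 7 -5.2 -9.4 -16;0 9 -6.7 -9.4 -21;0 11 -8.2 -9.4 -26;0 12.4 -9.2 -9.4 -31;0 13.1 -9.7 -9.4 -33.5;0 13.1 -9.7 -9.4 -33.5;0 13.1 -9.7 -9.4 -33.5;0 13.1 -9.7 -9.4 -33.5'; python3 - <<'E'
from h import *
s=sense();print(tobox(s["eef_pos"]))
go(bx(-174,-71,330),95.4)
np.save("d.npy",0)
for n in("top","scene"):
    im,d=grab_frame(n); np.save(f"pics/{n}3.npy",d); np.save(f"pics/{n}3_im.npy",im)
    im=im[120:280,140:380] if n=="scene" else im[110:270,160:400]
    cv2.imwrite(f"pics/{n}3c.png",cv2.resize(im,None,fx=3,fy=3))
print(sense()["wrist_torque"])
E
```

```text
clock: 4.95
eef_pos: [405.0, -35.2, 329.8]
tcp_rot: [-3.141, 0.002, 1.664]
contact_force: [-0.0, -0.3, -3.5]
opening: 0.14
[-174.11669647  -71.73598722  329.78734989]
tcp [405.  -35.2 329.8] rot [-1.80e+02  1.00e-01  9.53e+01] shift cm [ 0.07  0.01 -0.02] turn -0.1 t 4.95
[-0.04106394 -0.09228068 -0.00831813]
```

View pics/scene3c.png

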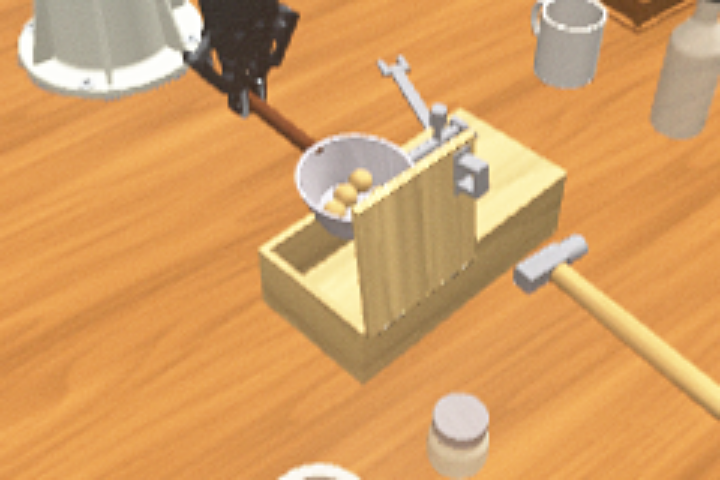

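View pics/top3c.png

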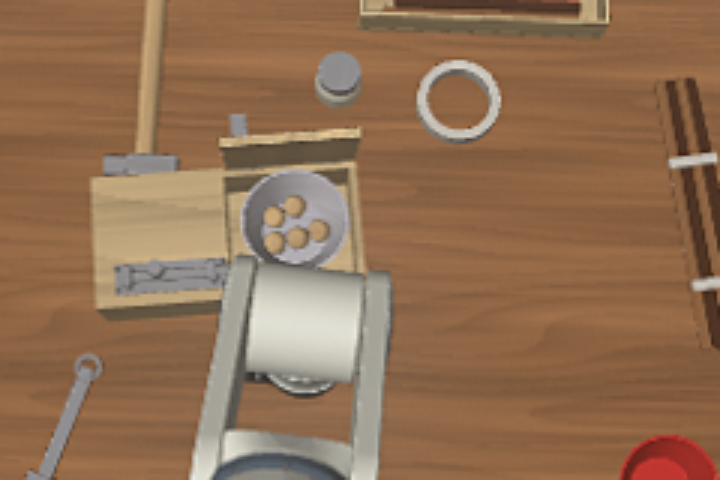

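```bash
python3 - <<'E'
from h import *
s=sense();print(s["wrist_torque"],s["contact_force"])
D=np.load("pics/top3.npy");im=np.load("pics/top3_im.npy").astype(int);C=cloud("top",D)
P=C.reshape(-1,3); B=np.c_[(P[:,:2]-BC)@EX,(P[:,:2]-BC)@EY,P[:,2]].reshape(384,512,3)
for u in range(252,258,5):
  for v in range(160,202,2): print((u,v),B[v,u].round(0),im[v,u])
E
```

```text
[-0.04106394 -0.09228068 -0.00831813] [-0.20823954 -0.36217501 -4.89909746]
(252, 160) [ 64. -60. 182.] [62 82 96]
(252, 162) [ 69. -60. 144.] [63 82 96]
(252, 164) [ 74. -60. 102.] [61 80 94]
(252, 166) [ 75. -59.  73.] [130 173 200]
(252, 168) [ 42. -58. 165.] [157 152 155]
(252, 170) [ 37. -58. 160.] [128 128 133]
(252, 172) [ 31. -58. 157.] [125 126 130]
(252, 174) [ 30. -57. 137.] [125 125 131]
(252, 176) [ 23. -57. 139.] [122 122 127]
(252, 178) [ 20. -57. 125.] [110 110 117]
(252, 180) [  9. -56. 143.] [114 157 189]
(252, 182) [  1. -56. 148.] [125 171 206]
(252, 184) [ -5. -55. 146.] [103 145 175]
(252, 186) [ -8. -55. 127.] [186 176 177]
(252, 188) [-20. -54. 151.] [102 145 176]
(252, 190) [-27. -54. 154.] [119 162 193]
(252, 192) [-32. -54. 147.] [112 152 183]
(252, 194) [-37. -53. 141.] [120 127 137]
(252, 196) [-41. -53. 128.] [69 72 76]
(252, 198) [-128.  -53.  517.] [106 115 118]
(252, 200) [-135.  -52.  529.] [138 148 150]
(257, 160) [ 66. -76. 172.] [61 80 95]
(257, 162) [ 71. -76. 132.] [63 82 95]
(257, 164) [ 75. -76.  94.] [62 82 98]
(257, 166) [ 47. -75. 168.] [156 174 187]
(257, 168) [ 41. -74. 166.] [143 143 147]
(257, 170) [ 37. -74. 158.] [143 143 149]
(257, 172) [ 33. -74. 147.] [140 139 145]
(257, 174) [ 29. -74. 135.] [143 140 144]
(257, 176) [ 19. -73. 148.] [119 168 204]
(257, 178) [ 12. -72. 152.] [117 158 190]
(257, 180) [  7. -72. 147.] [114 158 190]
(257, 182) [  2. -72. 136.] [130 132 139]
(257, 184) [ -1. -72. 125.] [179 174 178]
(257, 186) [-14. -71. 148.] [112 143 166]
(257, 188) [-22. -70. 156.] [116 160 192]
(257, 190) [-27. -70. 148.] [110 153 185]
(257, 192) [-31. -70. 139.] [125 136 148]
(257, 194) [-35. -69. 125.] [178 174 180]
(257, 196) [-41. -69. 125.] [179 175 179]
(257, 198) [-127.  -64.  510.] [73 79 83]
(257, 200) [-135.  -64.  525.] [130 139 141]
```

```bash
python3 - <<'E'
from h import *
go(bx(-156,-71,300),95.5)
E
```

```text
tcp [404.9 -35.2 329.8] rot [-1.80e+02  1.00e-01  9.53e+01] shift cm [0.08 1.82 2.98] turn -0.2 t 5.05
```

```bash
python3 -m creep '0 0 0.4 1 0;0 0.1 1 2.5 0;0 0.1 1 3 0;0 0.1 1 3 0;0 0.1 1 3 0' ; python3 -m creep '0 0 0 0 0;0 0 0 0 0;0 0 0 0 0' 20; python3 - <<'E'
from h import *
s=sense();print(tobox(s["eef_pos"]),s["contact_force"],s["wrist_torque"])
go(bx(-156,-71,297),95.5)
for n in("scene",):
    im,d=grab_frame(n); np.save(f"pics/{n}4.npy",d); np.save(f"pics/{n}4_im.npy",im)
    im=im[120:280,140:380] if n=="scene" else im[110:270,160:400]
    cv2.imwrite(f"pics/{n}4c.png",cv2.resize(im,None,fx=3,fy=3))
E
```

```text
clock: 5.55
eef_pos: [414.7, -33.4, 299.7]
tcp_rot: [-3.14, 0.001, 1.664]
contact_force: [-0.4, -0.0, -3.0]
opening: 0.14
clock: 5.85
eef_pos: [414.7, -33.4, 300.1]
tcp_rot: [-3.141, 0.002, 1.664]
contact_force: [1.1, -0.5, -5.0]
opening: 0.144
[-164.25109155  -70.92917627  300.05501532] [ 1.08260736 -0.52474617 -5.04963731] [ 0.04677065 -0.07110894  0.06671597]
tcp [414.7 -33.4 300.1] rot [-1.80e+02  1.00e-01  9.53e+01] shift cm [-0.    0.83  0.3 ] turn -0.2 t 5.85
```

View pics/scene4c.png

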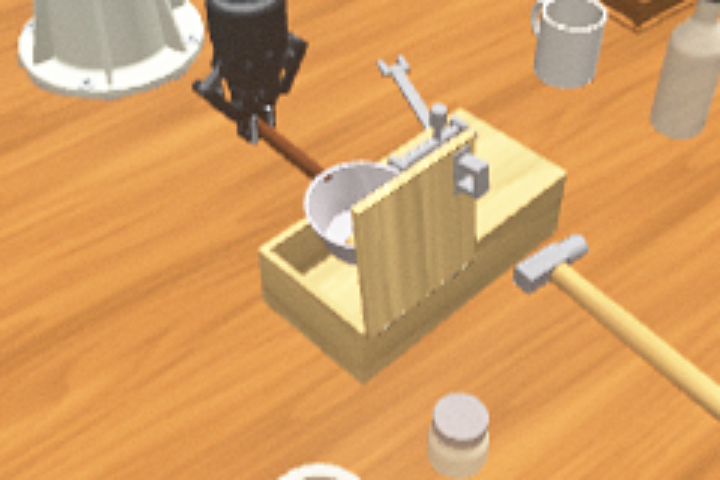

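```bash
cat >> h.py <<'E'
def boxcloud(n="top",tag=None):
    im,d=grab_frame(n); P=cloud(n,d).reshape(-1,3)
    B=np.c_[(P[:,:2]-BC)@EX,(P[:,:2]-BC)@EY,P[:,2]].reshape(384,512,3)
    c=im[110:270,160:400] if n=="top" else im[120:280,140:380]
    if tag: cv2.imwrite(f"pics/{tag}.png",cv2.resize(c,None,fx=3,fy=3))
    return im,B
E
python3 - <<'E'
from h import *
im,B=boxcloud("top","t5")
for v in range(160,202,2): print((257,v),B[v,257].round(0),im[v,257])
E
```

```text
(257, 160) [ 65. -76. 176.] [61 81 94]
(257, 162) [ 72. -76. 130.] [62 81 96]
(257, 164) [ 75. -76.  95.] [60 82 98]
(257, 166) [ 56. -75. 138.] [192 183 185]
(257, 168) [ 50. -75. 132.] [147 147 152]
(257, 170) [ 47. -75. 121.] [144 143 149]
(257, 172) [ 40. -74. 119.] [145 145 149]
(257, 174) [ 39. -74. 101.] [119 124 133]
(257, 176) [ 26. -73. 121.] [111 151 181]
(257, 178) [ 18. -73. 126.] [112 151 181]
(257, 180) [ 13. -72. 120.] [106 147 178]
(257, 182) [  8. -72. 113.] [109 151 182]
(257, 184) [ -1. -72. 121.] [122 166 200]
(257, 186) [ -8. -71. 125.] [127 173 208]
(257, 188) [-12. -71. 111.] [102 120 136]
(257, 190) [-16. -71. 101.] [183 179 184]
(257, 192) [-22. -70.  96.] [175 171 176]
(257, 194) [-28. -70.  95.] [179 175 182]
(257, 196) [-35. -69.  96.] [143 141 146]
(257, 198) [-125.  -65.  496.] [120 129 133]
(257, 200) [-131.  -64.  502.] [145 156 158]
```

View pics/t5.png

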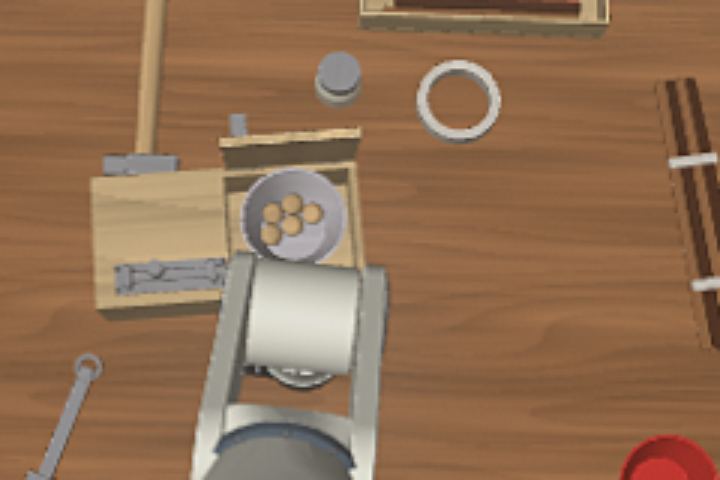

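Top view: bowl at (295,215), five balls inside. The rim heights give a droop of about 4° and it is slow. I wait a moment to see how it goes on.

```bash
python3 -m creep '0 0 0 0 0;0 0 0 0 0;0 0 0 0 0;0 0 0 0 0'  20|tail -2; python3 - <<'E'
from h import *
im,B=boxcloud("top","t6")
for v in range(164,198,3): print((257,v),B[v,257].round(0),im[v,257])
E
```

```text
contact_force: [-0.8, -0.7, -3.1]
opening: 0.14
(257, 164) [ 75. -76.  93.] [60 83 99]
(257, 167) [ 53. -75. 137.] [132 131 135]
(257, 170) [ 45. -75. 127.] [144 143 148]
(257, 173) [ 40. -74. 108.] [146 144 148]
(257, 176) [ 27. -73. 118.] [117 160 193]
(257, 179) [ 17. -73. 118.] [118 161 194]
(257, 182) [  7. -72. 116.] [114 158 190]
(257, 185) [ -4. -71. 120.] [111 149 180]
(257, 188) [-13. -71. 118.] [106 118 130]
(257, 191) [-19. -70.  99.] [176 172 177]
(257, 194) [-29. -70.  98.] [177 174 179]
(257, 197) [-120.  -65.  487.] [ 97 108 110]
```

The droop has stopped, so static friction holds the handle at 20 N. I rest the handle on the front rim, open the fingers so it tips bowl-down onto the bay floor, and regrip at the tail.

```bash
python3 -m creep '0 0 0 1.5 0;0 0 0 3 0;0 0 0 4 0;0 0 0 4.4 0;0 0 0 4.4 0;0 0 0 4.4 0' 20; python3 -m creep '28 0 0 0 0;28 0 0 0 0;28 0 0 0 0;40 0 0 0 0;40 0 0 0 0'; python3 - <<'E'
from h import *
im,B=boxcloud("top","t7")
for v in range(164,198,3): print((257,v),B[v,257].round(0),im[v,257])
boxcloud("scene","s7"); print(tobox(sense()["eef_pos"]))
E
```

```text
clock: 7.0
eef_pos: [415.0, -33.5, 256.3]
tcp_rot: [-3.141, 0.002, 1.664]
contact_force: [-0.6, 0.6, -3.6]
opening: 0.145
clock: 7.5
eef_pos: [415.0, -33.5, 256.4]
tcp_rot: [3.141, 0.002, 1.664]
contact_force: [0.3, 0.2, 1.1]
opening: 0.396
(257, 164) [ 75. -76.  94.] [61 81 96]
(257, 167) [ 68. -76.  82.] [ 94 124 143]
(257, 170) [ 67. -76.  46.] [ 64  86 100]
(257, 173) [ 54. -75.  55.] [192 186 191]
(257, 176) [ 48. -74.  39.] [176 172 178]
(257, 179) [ 39. -74.  31.] [173 169 175]
(257, 182) [ 27. -73.  37.] [148 158 171]
(257, 185) [ 15. -72.  41.] [121 165 199]
(257, 188) [  2. -72.  52.] [111 153 184]
(257, 191) [ -8. -71.  50.] [115 155 186]
(257, 194) [-14. -71.  30.] [142 138 142]
(257, 197) [-25. -70.  29.] [179 176 181]
[-163.98119664  -71.04402399  256.32860689]
```

View pics/s7.png

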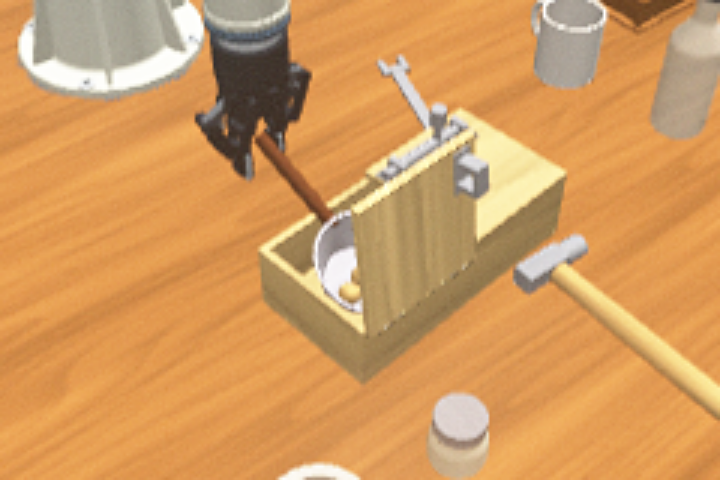

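View pics/t7.png

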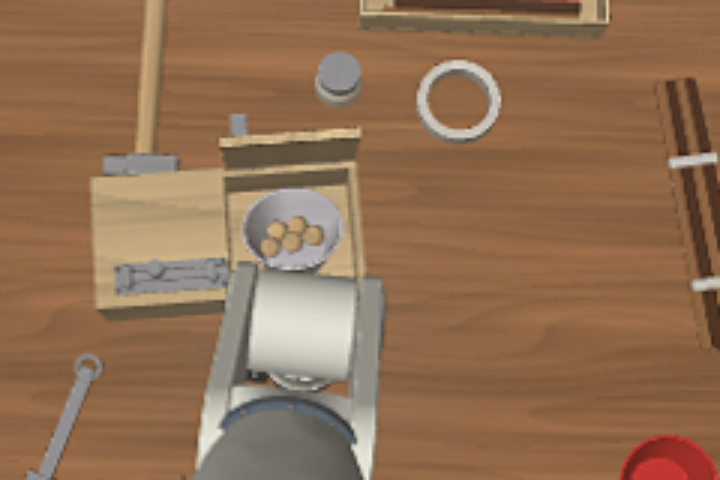

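Dipper now leans bowl-down in the bay at about 20°, balls (270–315, 225–248 in the crop) all inside, tail between the fingers. I regrip it and push the bowl against the back wall to turn it further.

```bash
python3 -m creep '40 0 0 1 0;40 0 0 -1.7 0;40 0 0 -1.7 0;0 0 0 -1.7 0;0 0 0 -1.7 0;0 0 0 -1.7 0;0 0 0 -1.7 0;0 0 0 -1.7 0' 25; python3 - <<'E'
from h import *
for x,z in [(-135,147),(-114,174),(-70,200),(-20,218),(0,228)]: go(bx(x,-71,z+157),95.5)
E
```

```text
clock: 8.4
eef_pos: [414.9, -33.5, 273.0]
tcp_rot: [-3.141, 0.002, 1.664]
contact_force: [1.7, 0.7, -0.3]
opening: 0.175
tcp [414.9 -33.5 273. ] rot [-1.80e+02  1.00e-01  9.53e+01] shift cm [ 0.   2.9 -3.1] turn -0.2 t 8.4
tcp [414.9 -33.5 273. ] rot [-1.80e+02  1.00e-01  9.53e+01] shift cm [ 0.01  5.   -5.8 ] turn -0.2 t 8.4
tcp [414.9 -33.5 273. ] rot [-1.80e+02  1.00e-01  9.53e+01] shift cm [ 0.02  9.4  -8.4 ] turn -0.2 t 8.4
tcp [414.9 -33.5 273. ] rot [-1.80e+02  1.00e-01  9.53e+01] shift cm [  0.03  14.4  -10.21] turn -0.2 t 8.4
tcp [414.9 -33.5 273. ] rot [-1.80e+02  1.00e-01  9.53e+01] shift cm [  0.03  16.4  -11.21] turn -0.2 t 8.4
```

```bash
python3 -m creep '0 0 1 -1 0;0 0 2 -2 0;0 0 2.9 -3.1 0;0 0 3.9 -4.4 0;0 0 5 -5.8 0;0 0 5 -5.8 0;0 0 5 -5.8 0'; python3 - <<'E'
from h import *
im,B=boxcloud("top","t8")
for v in range(160,198,3): print((257,v),B[v,257].round(0),im[v,257])
boxcloud("scene","s8"); print(tobox(sense()["eef_pos"]))
E
```

```text
clock: 9.1
eef_pos: [464.0, -28.8, 330.9]
tcp_rot: [-3.139, 0.002, 1.664]
contact_force: [-4.6, -0.5, 5.8]
opening: 0.17
(257, 160) [ 67. -76. 170.] [63 82 95]
(257, 163) [ 73. -76. 114.] [60 77 90]
(257, 166) [ 73. -76.  78.] [133 176 202]
(257, 169) [ 69. -76.  54.] [ 68  88 102]
(257, 172) [ 68. -76.  15.] [ 74  90 102]
(257, 175) [-75. -68. 524.] [120 130 132]
(257, 178) [-85. -67. 536.] [158 169 171]
(257, 181) [-93. -67. 538.] [180 192 194]
(257, 184) [-102.  -66.  545.] [193 206 208]
(257, 187) [-108.  -66.  542.] [201 215 217]
(257, 190) [-116.  -65.  545.] [209 221 222]
(257, 193) [-122.  -65.  541.] [212 223 224]
(257, 196) [-129.  -64.  538.] [206 220 220]
[-115.15824056  -71.01062912  330.55039475]
```

View pics/s8.png

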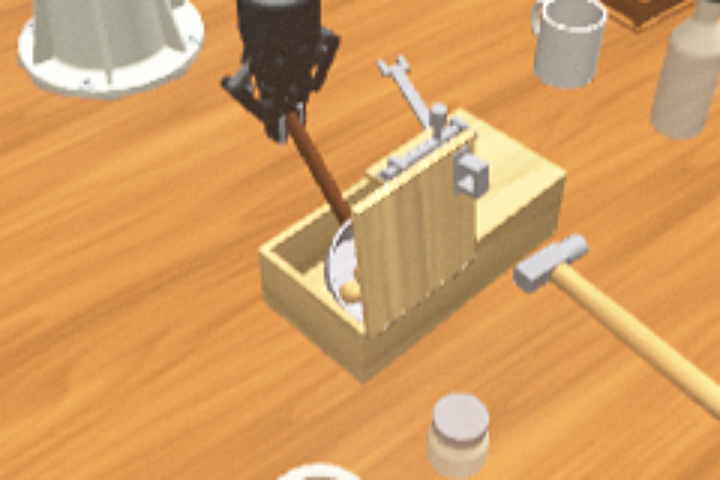

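View pics/t8.png

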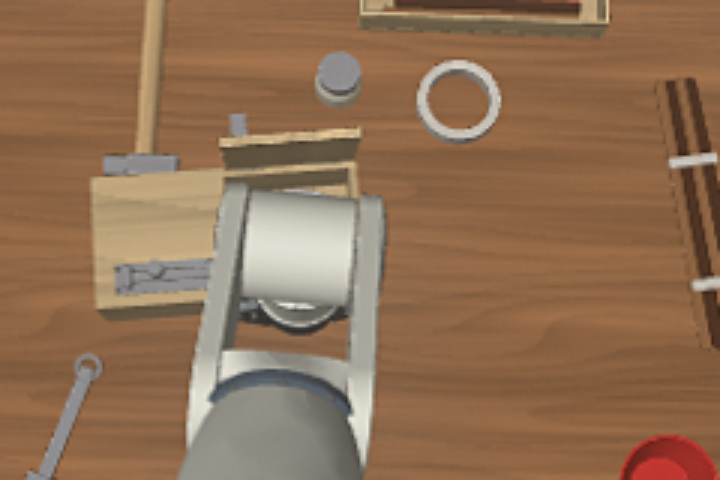

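Scene crop: handle now leans about 40–45° with the bowl in the bay, so the forced pivot works. I continue along the arc.

```bash
python3 -m creep '0 0 1.3 -1 0;0 0 2.6 -2 0;0 0 4 -2.9 0;0 0 5.3 -3.4 0;0 0 6.6 -3.9 0;0 0 8 -4.3 0;0 0 9.3 -4.7 0;0 0 10.4 -5.3 0;0 0 11.5 -5.9 0;0 0 11.5 -5.9 0;0 0 10.5 -6 0;0 0 9.5 -6 0;0 0 9.5 -6 0;0 0 9.5 -6 0'; python3 - <<'E'
from h import *
boxcloud("scene","s9"); print(tobox(sense()["eef_pos"]))
E
```

```text
clock: 10.6
eef_pos: [557.5, -20.0, 390.3]
tcp_rot: [-3.138, 0.002, 1.664]
contact_force: [-0.2, -0.2, -3.7]
opening: 0.171
[-20.30612392 -71.26368805 390.4068118 ]
```

View pics/s9.png

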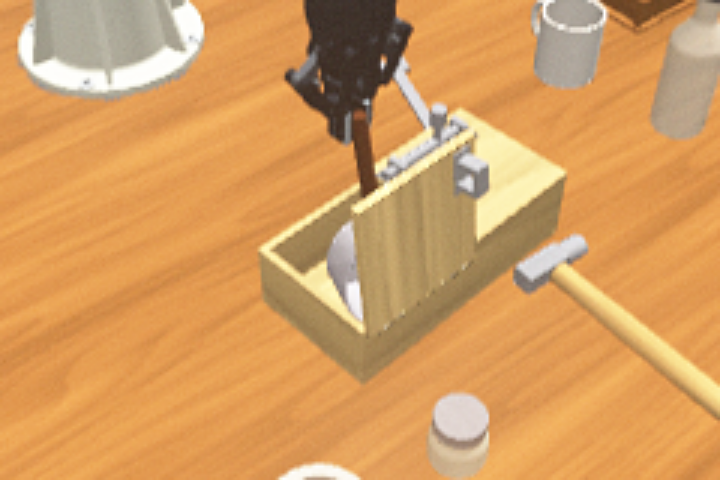

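```bash
python3 -m creep '0 0 0 -1 0;0 0 -1.5 -1.5 0;0 0 0 -2 0;0 0 -1.5 -2 0;0 0 0 -2 0;0 0 -1 -3 0;0 0 -1 -6 0;0 0 -1 -10 0;0 0 -1 -14 0;0 0 -1 -14 0'; python3 - <<'E'
from h import *
boxcloud("scene","s10"); boxcloud("top","t10");print(tobox(sense()["eef_pos"]))
E
```

```text
clock: 11.65
eef_pos: [548.3, -20.8, 538.0]
tcp_rot: [3.133, 0.003, 1.664]
contact_force: [0.1, 0.4, -0.3]
opening: 0.003
[-30.75601209 -70.98193557 532.63949244]
```

View pics/s10.png

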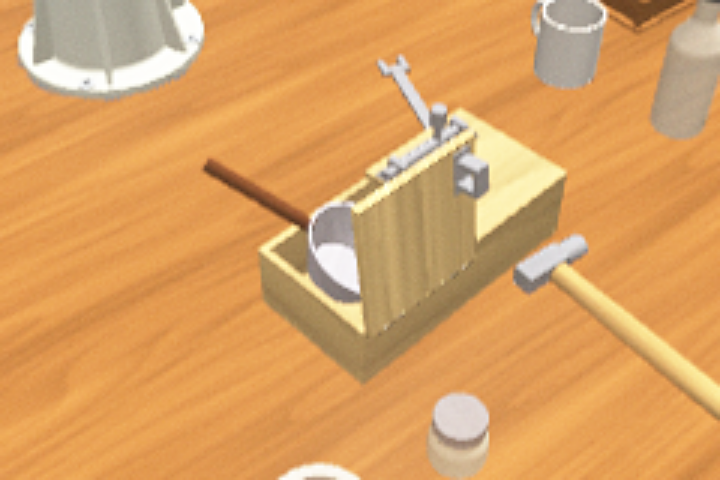

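View pics/t10.png

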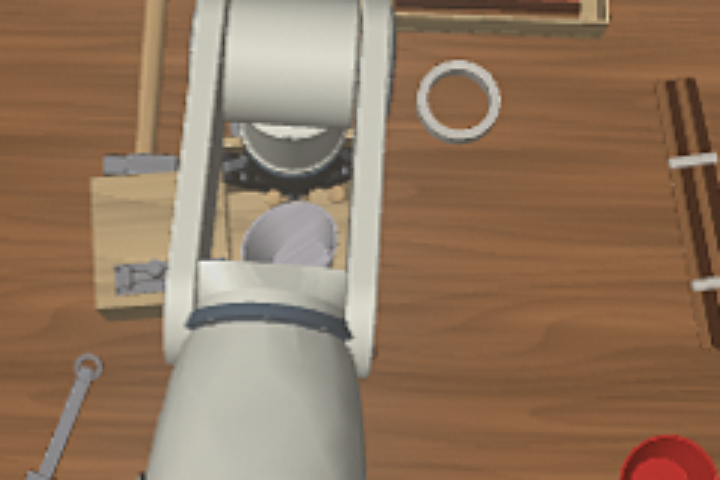

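The tail slipped out of the light grip. The dipper fell back to lean on the front rim, apparently empty, and balls show in the bay at the top crop (275,195) and (337,195). I move the arm back to look.

```bash
python3 - <<'E'
from h import *
go(bx(-220,-75,400),95.5)
E
python3 -m creep '60 0 -4 0 0;60 0 -9 3 0;60 0 -14 7 0;60 0 -19 11 0;60 0 -19 13 0;60 0 -19 13 0'; python3 - <<'E'
from h import *
im,B=boxcloud("scene","s11"); im,B=boxcloud("top","t11");print(tobox(sense()["eef_pos"]))
np.save("B11.npy",B);np.save("im11.npy",im)
E
```

```text
tcp [547.6 -20.7 532.6] rot [1.80e+02 1.00e-01 9.53e+01] shift cm [ -0.43 -18.93  13.25] turn -0.2 t 11.75
clock: 12.35
eef_pos: [351.6, -38.2, 396.6]
tcp_rot: [-3.13, -0.0, 1.663]
contact_force: [-0.8, 0.3, 0.0]
opening: 0.603
[-221.87690724  -70.51302751  401.59313961]
```

View pics/s11.png

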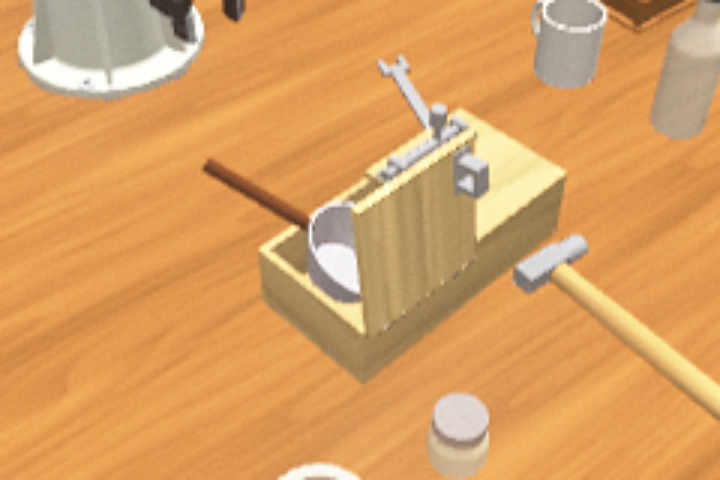

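View pics/t11.png

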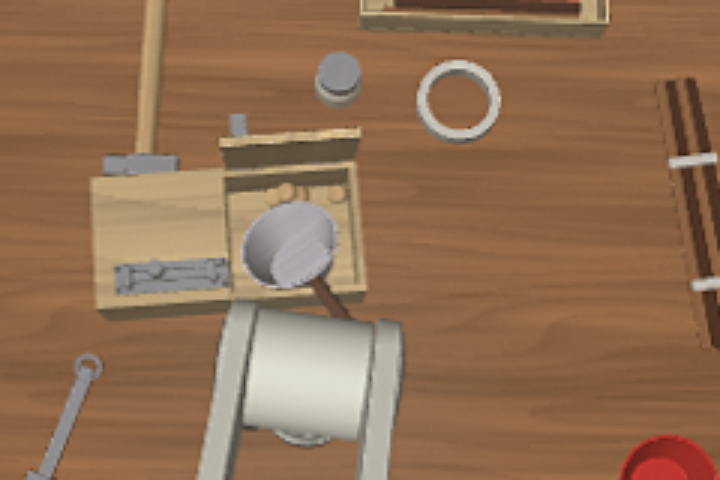

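```bash
python3 - <<'E'
from h import *
im,B=boxcloud("scene"); I=im.astype(int)
g=np.zeros((384,512),bool); g[168:198,203:246]=1
g&=(I[...,2]<150)&(I[...,0]<75)&(B[...,2]>60)&(B[...,2]<200)
p=B[g]; print(g.sum())
c=np.median(p,0); l=cv2.fitLine(p.astype(np.float32),cv2.DIST_HUBER,0,.01,.01).ravel(); print(l)
t=(p-l[3:])@l[:3]; print("ends",l[3:]+t.min()*l[:3],l[3:]+t.max()*l[:3])
T=np.load("im11.npy"); B=np.load("B11.npy")
m=(T[...,2].astype(int)-T[...,0]>60)
print("ball tops"); 
c=T[150:215,225:285]; cv2.imwrite("pics/t11c.png",cv2.resize(c,None,fx=10,fy=10,interpolation=cv2.INTER_CUBIC))
E
```

```text
139
[   0.7871333     0.42874014   -0.4433994  -105.71686    -126.23486
  115.996056  ]
ends [-149.44688333 -150.05397746  140.62958031] [-55.0448008  -98.63452456  87.45202073]
ball tops
```

View pics/t11c.png

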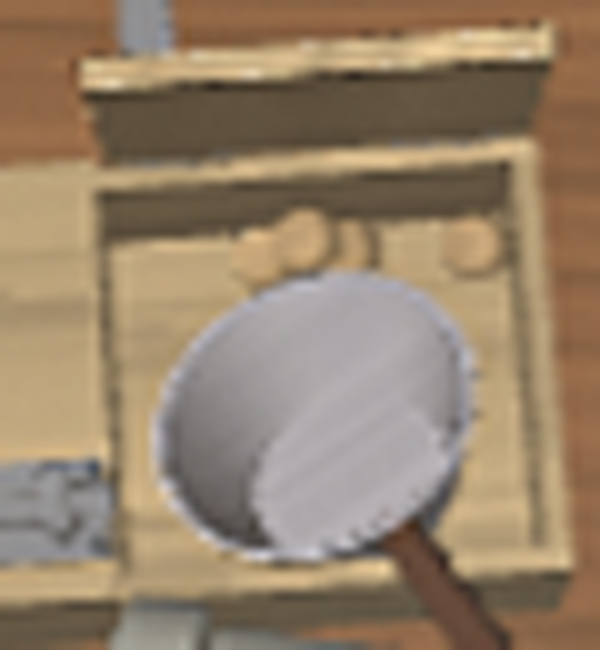

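The bay shows four balls along the back wall (crop (260,255), (305,235), (355,245), (472,245)). The bowl is empty, so the fifth ball is probably hidden beside or under it. Handle tail is at box (-149,-150,141), tilted 26°. I grip it firmly.

```bash
python3 - <<'E'
from h import *
go(bx(-117,-128,340),124); go(bx(-117,-128,273.5),124)
E
```

```text
tcp [358.8 -38.6 402.9] rot [1.799e+02 1.000e-01 9.530e+01] shift cm [-5.68 10.35  6.32] turn -28.7 t 12.5
tcp [358.8 -38.6 402.9] rot [1.799e+02 1.000e-01 9.530e+01] shift cm [-5.66 10.34 12.97] turn -28.7 t 12.5
```

```bash
python3 -m creep '60 -3 5 3 -14;60 -5.7 10.3 5.5 -28.7;60 -5.7 10.3 5.5 -28.7;60 -5.7 10.3 5.5 -28.7;60 -5.7 10.3 5.5 -28.7;60 -5.7 10.3 5.5 -28.7'; python3 - <<'E'
from h import *
boxcloud("scene","s12"); go(bx(-117,-128,273.5),124)
E
```

```text
clock: 13.1
eef_pos: [467.5, -86.0, 348.8]
tcp_rot: [3.14, 0.003, 2.163]
contact_force: [-0.1, -0.5, 0.7]
opening: 0.604
tcp [467.2 -85.9 348.8] rot [179.9   0.2 123.9] shift cm [0.04 0.   7.53] turn -0.1 t 13.15
```

View pics/s12.png

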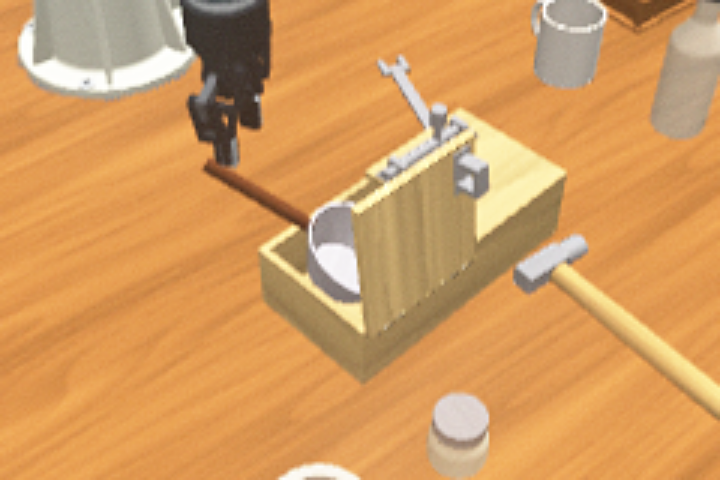

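```bash
python3 -m creep '60 0 0 3 0;60 0 0 6 0;60 0 0 7.5 0;60 0 0 7.5 0;60 0 0 7.5 0;0 0 0 7.5 0;0 0 0 7.5 0;0 0 0 7.5 0;0 0 0 7.5 0;0 0 0 7.5 0;0 0 0 6 0;0 0 0 3 0;0 0 0 0 0;0 0 0 -4 0;0 0 0 -6 0;0 0 0 -6 0;0 0 0 -6 0' 120; python3 - <<'E'
from h import *
boxcloud("scene","s13"); boxcloud("top","t13")
E
```

```text
clock: 14.85
eef_pos: [466.4, -85.6, 407.8]
tcp_rot: [3.141, 0.003, 2.163]
contact_force: [-0.6, -0.3, -3.9]
opening: 0.149
```

View pics/s13.png

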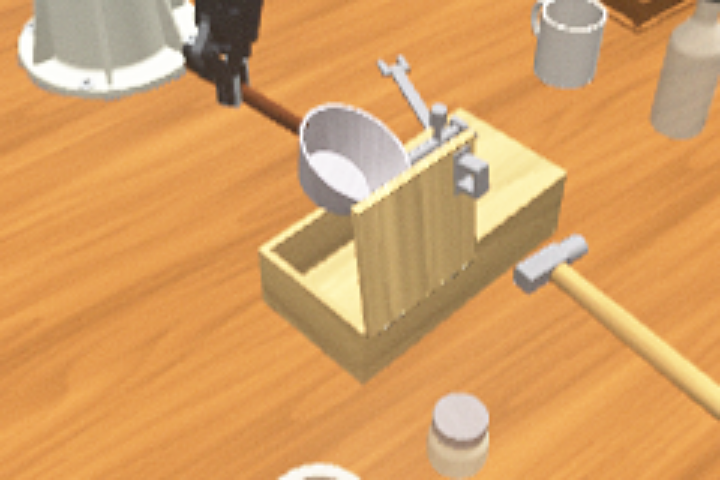

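View pics/t13.png

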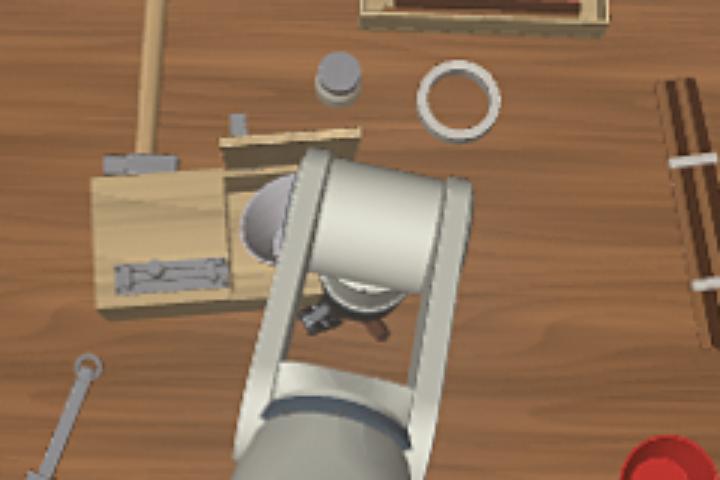

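The dipper is held firmly and empty: bowl at (355,160) in the scene crop, no balls in it. I carry it back to its old spot, clear of the lid.

```bash
python3 - <<'E'
from h import *
go([400,-120,405],95); go([471,-218,405],62);go([471,-218,320],62)
E
```

```text
tcp [466.2 -85.6 406.9] rot [-1.799e+02  1.000e-01  1.239e+02] shift cm [ 0.84 -7.42  0.2 ] turn 28.9 t 14.95
tcp [466.2 -85.6 406.9] rot [-1.799e+02  1.000e-01  1.239e+02] shift cm [-11.25  -6.99   0.21] turn 61.9 t 14.95
tcp [466.2 -85.6 406.9] rot [-1.799e+02  1.000e-01  1.239e+02] shift cm [-11.24  -6.98   8.71] turn 61.9 t 14.95
```

```bash
python3 -m creep '0 0.3 -3 0 0;0 0.8 -7.4 0 5;0 0.8 -7.4 0 13;0 -1.5 -7.4 0 21;0 -4.5 -7.4 0 29;0 -7 -7.2 0 37;0 -10 -7 0 45;0 -11.2 -7 0 53;0 -11.2 -7 2 61.9;0 -11.2 -7 5 61.9;0 -11.2 -7 8.7 61.9;0 -11.2 -7 8.7 61.9;0 -11.2 -7 8.7 61.9;0 -11.2 -7 8.7 61.9'; python3 - <<'E'
from h import *
im,B=boxcloud("scene"); cv2.imwrite("pics/s14.png",cv2.resize(im[140:300,60:300],None,fx=3,fy=3))
im,B=boxcloud("top","t14"); go([471,-218,320],62)
E
```

```text
clock: 16.35
eef_pos: [471.2, -218.0, 321.2]
tcp_rot: [3.14, 0.002, 1.083]
contact_force: [-0.6, 0.2, -4.0]
opening: 0.142
tcp [ 471.2 -218.   321.7] rot [1.798e+02 1.000e-01 6.200e+01] shift cm [-0.01 -0.02  0.17] turn 0.0 t 16.45
```

View pics/s14.png

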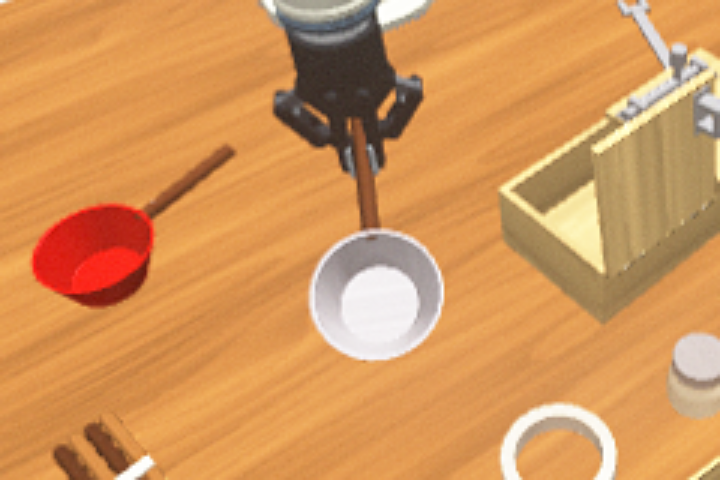

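View pics/t14.png

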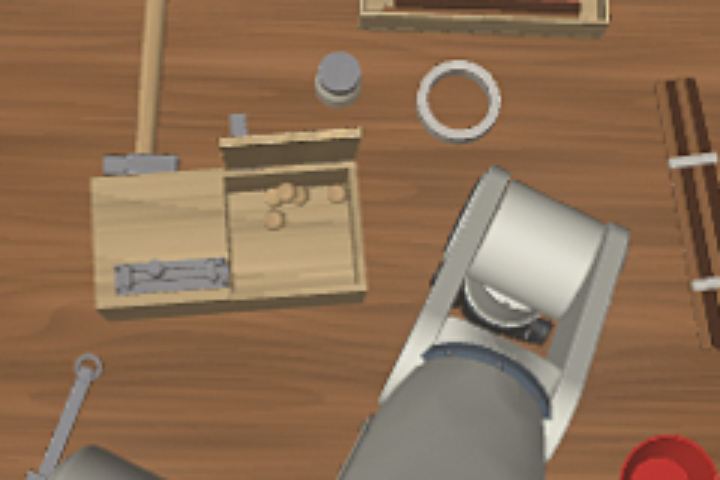

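All five balls lie in the bay (top crop (273,197), (288,191), (301,196), (337,194), (275,220)). The dipper hangs tilted over its old place, so I lower it and let the bench turn it flat.

```bash
python3 -m creep '0 0 0 2.5 0;0 0 0 4.5 0;0 0 0 5 0;0 0 0 5 0'; python3 -m creep '0 0 0 0 0;0 0 -0.5 1 0;0 0 -1.2 2 0;0 0 -1.9 3 0;0 0 -2.5 4 0;0 0 -2.9 5 0;0 0 -3.3 6 0;0 0 -3.5 7 0;0 0 -3.5 7.4 0;0 0 -3.5 7.4 0;0 0 -3.5 7.4 0' 20; python3 - <<'E'
from h import *
im,B=boxcloud("scene"); cv2.imwrite("pics/s15.png",cv2.resize(im[140:300,60:300],None,fx=3,fy=3))
E
```

```text
clock: 16.85
eef_pos: [471.4, -218.1, 272.0]
tcp_rot: [3.139, 0.002, 1.083]
contact_force: [0.2, -0.3, -3.7]
opening: 0.148
clock: 17.95
eef_pos: [440.3, -201.7, 197.7]
tcp_rot: [3.141, 0.002, 1.083]
contact_force: [-3.1, 2.5, 3.6]
opening: 0.141
```

View pics/s15.png

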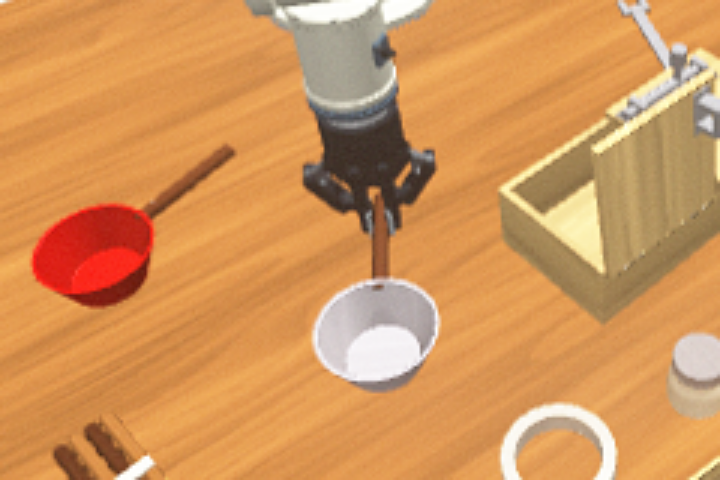

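It looks almost flat (bowl at (377,335)); I release it and move up.

```bash
python3 -m creep '30 0 0 0 0;50 0 0 0 0;50 0 0 0 0;50 0 0 -3 0;50 0 0 -8 0;50 0 0 -13 0;50 0 0 -18 0;0 0 0 -22 0;0 0 0 -22 0'; python3 - <<'E'
from h import *
im,B=boxcloud("scene"); cv2.imwrite("pics/s16.png",cv2.resize(im[140:300,60:300],None,fx=3,fy=3))
s=sense();print(s["eef_pos"],s["clock"])
g=(B[...,2]>15)&(im.max(2).astype(int)-im.min(2)<40)
g[:225]=0;g[290:]=0;g[:,:150]=0;g[:,225:]=0
p=B[g]; print(len(p)); A=p[p[:,2]>42]; print(np.percentile(p[:,2],[2,50,98]),A.mean(0))
E
```

```text
clock: 18.9
eef_pos: [441.7, -202.0, 423.7]
tcp_rot: [3.13, 0.001, 1.083]
contact_force: [0.5, -0.6, 0.5]
opening: 0.165
[ 440.97995437 -201.66216496  420.70512217] 18.95
703
[15.60703205 36.4268927  49.57930973] [ -43.27387777 -324.6085133    46.62833951]
```

View pics/s16.png

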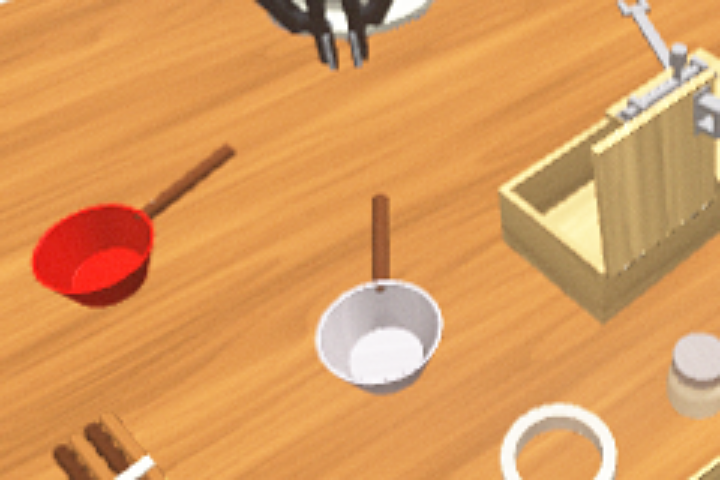

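Dipper upright and empty on the bench (bowl (380,337), rim height reads 49.6 mm). Next is the lid: I go behind it with the fingers shut.

```bash
python3 - <<'E'
from h import *
go(bx(115,-85,450),95.5)
E
```

```text
tcp [ 441.  -201.7  420.7] rot [1.795e+02 1.000e-01 6.200e+01] shift cm [27.85 13.88 -2.85] turn -33.5 t 18.95
```

```bash
python3 -m creep '0 0 0 -3 0;0 4 2 -3 -8;0 8 4 -3 -16;0 12 6 -3 -24;0 16 8 -3 -32;0 20 10 -3 -33.5;0 24 12 -3 -33.5;0 27.9 13.9 -3 -33.5;0 27.9 13.9 -3 -33.5;0 27.9 13.9 -3 -33.5;0 27.9 13.9 -3 -33.5'; python3 - <<'E'
from h import *
boxcloud("scene","s17")
im,B=boxcloud("top","t17")
for a,z in [(115,378),]: go(bx(a,-85,z),95.5)
E
```

```text
clock: 20.05
eef_pos: [693.7, -20.8, 450.0]
tcp_rot: [3.138, 0.005, 1.667]
contact_force: [0.8, -0.7, -0.4]
opening: 0.001
tcp [693.6 -21.2 451.1] rot [179.7   0.3  95.5] shift cm [0.08 0.01 7.31] turn -0.0 t 20.15
```

View pics/s17.png

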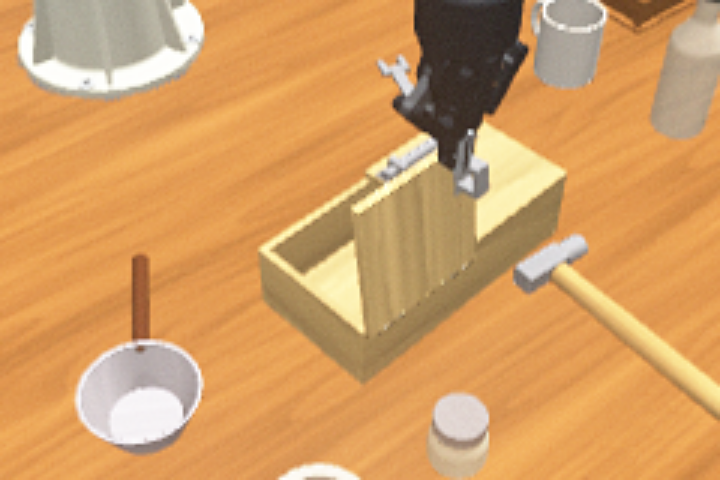

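```bash
python3 -m creep '0 0 0 4 0;0 0 0 7.2 0;0 0 -1 7.2 0;0 0 -2.7 7.1 0;0 0 -4 7.2 0;0 0 -5.3 7.2 0;0 0 -6.6 7.3 0;0 0 -7.8 7.8 0;0 0 -9 8.4 0;0 0 -10.1 9 0;0 0 -11 9.9 0;0 0 -12 10.7 0;0 0 -13 11.6 0;0 0 -13 11.6 0'; python3 - <<'E'
from h import *
boxcloud("scene","s18"); go(bx(-15,-85,335),95.5); print(tobox(sense()["eef_pos"]))
E
```

```text
clock: 21.55
eef_pos: [562.9, -34.2, 332.6]
tcp_rot: [3.141, 0.005, 1.666]
contact_force: [0.3, -0.1, 0.8]
opening: 0.001
tcp [563.7 -34.1 333.3] rot [179.9   0.3  95.5] shift cm [ 0.09  0.1  -0.17] turn -0.0 t 21.6
[-15.96446718 -85.91534131 333.2786267 ]
```

View pics/s18.png

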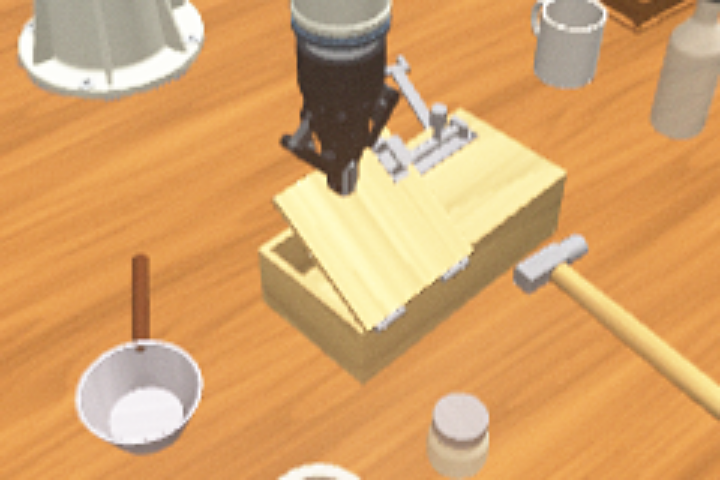

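The lid is half closed, with the fingertips on its outer face at (343,185). I continue down.

```bash
python3 -m creep '0 0 -0.9 1.6 0;0 0 -1.8 3.3 0;0 0 -2.2 4.5 0;0 0 -2.5 5.8 0;0 0 -2.7 6.6 0;0 0 -2.7 7.2 0;0 0 -2.7 7.2 0'; python3 - <<'E'
from h import *
boxcloud("scene","s19"); print(tobox(sense()["eef_pos"]),sense()["contact_force"])
E
```

```text
clock: 22.3
eef_pos: [537.0, -37.0, 263.2]
tcp_rot: [3.141, 0.005, 1.666]
contact_force: [-11.7, 0.3, 31.8]
opening: 0.003
[-42.92328992 -86.20452513 263.15557258] [-11.36886652   1.42025422  30.85183188]
```

View pics/s19.png

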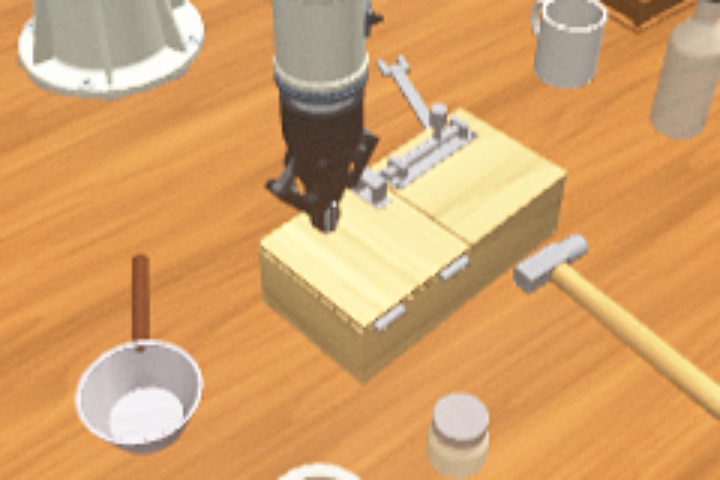

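The lid is fully down (31 N pressing on it). I lift off, move beyond the knob and remeasure it.

```bash
python3 -m creep '0 0 0 -3 0;0 0 0 -8 0;0 5 0 -10 0;0 10 0 -10 0;0 15 0 -10 0;0 20.5 0 -10 0;0 20.5 0 -10 0;0 20.5 0 -10 0'; python3 - <<'E'
from h import *
im,B=boxcloud("scene"); cv2.imwrite("pics/s20.png",cv2.resize(im[130:210,210:330],None,fx=6,fy=6,interpolation=cv2.INTER_CUBIC))
im,B=boxcloud("top"); cv2.imwrite("pics/t20.png",cv2.resize(im[150:220,185:290],None,fx=7,fy=7,interpolation=cv2.INTER_CUBIC))
g=(B[...,2]>130)&(B[...,2]<155)&(abs(B[...,0]+45)<30)&(B[...,1]>20)&(B[...,1]<110)
print("knob",g.sum(),B[g].mean(0) if g.any() else 0); print(tobox(sense()["eef_pos"]))
L=(B[...,0]>-70)&(B[...,0]<70)&(B[...,1]<-60)&(B[...,1]>-140); q=B[L]; print("lid z near front",np.median(q[q[:,0]<-20][:,2]),"back",np.median(q[q[:,0]>30][:,2]))
E
```

```text
clock: 23.15
eef_pos: [517.1, 169.1, 362.0]
tcp_rot: [3.141, 0.005, 1.669]
contact_force: [0.0, -0.5, 0.6]
opening: 0.002
knob 4 [-45.61444072  72.64607699 148.74234343]
[-42.8563793  118.78177285 361.95233616]
lid z near front 90.70933536316352 back 90.4829015828202
```

View pics/s20.png

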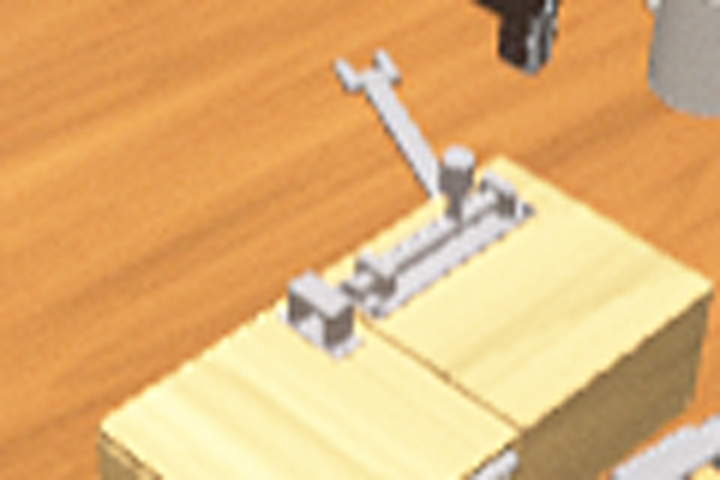

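View pics/t20.png

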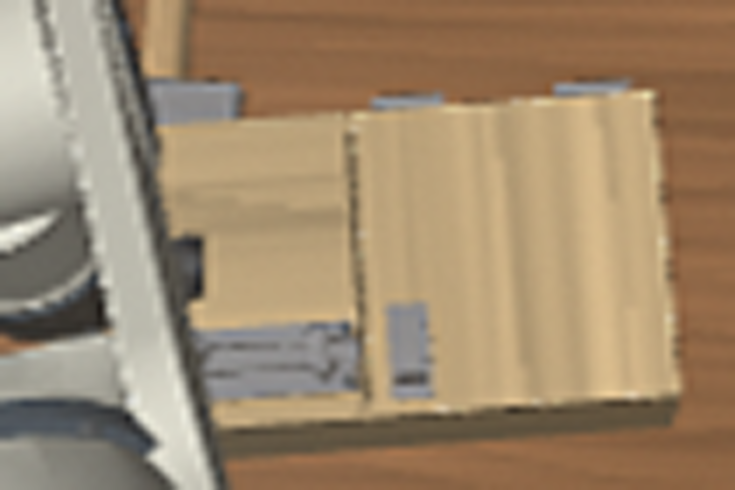

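Lid level: 90.7 mm at the front, 90.5 at the back. Knob at box y ≈ 79; the bolt tip still stands short of the keeper. I descend and push.

```bash
python3 -m creep '0 0 -0.2 4 0;0 0 -0.2 6.7 0;0 0 -0.2 6.7 0;0 -1 -0.2 6.7 0;0 -2 -0.2 6.7 0;0 -3 -0.2 6.7 0;0 -4 -0.2 6.7 0;0 -4 -0.2 6.7 0'; python3 - <<'E'
from h import *
im,B=boxcloud("scene"); cv2.imwrite("pics/s21.png",cv2.resize(im[130:210,210:330],None,fx=6,fy=6,interpolation=cv2.INTER_CUBIC))
print(tobox(sense()["eef_pos"]))
E
```

```text
clock: 24.05
eef_pos: [519.6, 125.2, 296.0]
tcp_rot: [3.14, 0.006, 1.665]
contact_force: [-0.7, -0.7, 0.2]
opening: 0.003
[-44.75331134  77.4631105  295.75520721]
```

View pics/s21.png

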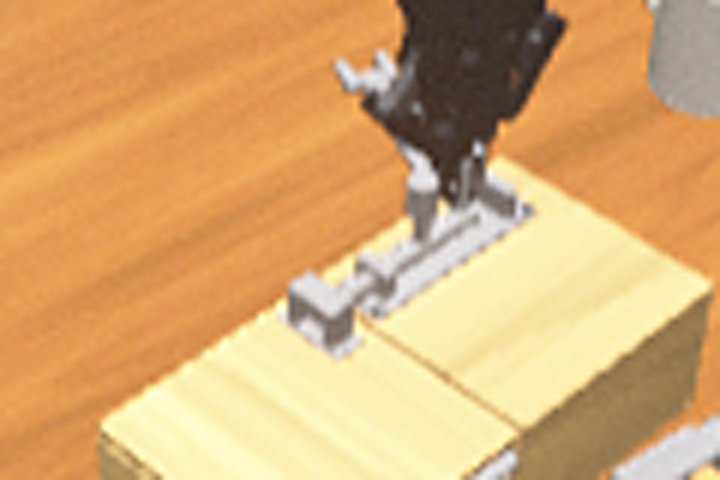

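The knob has moved to (423,195) and the tip is entering the keeper. I keep pushing.

```bash
python3 -m creep '0 -0.6 0 0 0;0 -1.2 0 0 0;0 -1.7 0 0 0;0 -1.7 0 0 0'; python3 -m creep '0 -0.3 0 0 0;0 -0.6 0 0 0;0 -0.6 0 0 0'
```

```text
clock: 24.5
eef_pos: [520.8, 111.3, 296.1]
tcp_rot: [3.14, -0.002, 1.662]
contact_force: [-4.1, 27.3, -0.6]
opening: 0.001
clock: 24.8
eef_pos: [521.0, 109.4, 296.2]
tcp_rot: [3.14, -0.012, 1.659]
contact_force: [-5.7, 41.1, -1.7]
opening: 0.001
```

```bash
python3 - <<'E'
from h import *
im,B=boxcloud("scene"); cv2.imwrite("pics/s22.png",cv2.resize(im[130:210,210:330],None,fx=6,fy=6,interpolation=cv2.INTER_CUBIC))
print(tobox(sense()["eef_pos"]),sense()["contact_force"])
E
```

```text
[-44.71901984  61.12429033 296.24212698] [-4.97131225 38.87931529 -1.29381814]
```

View pics/s22.png

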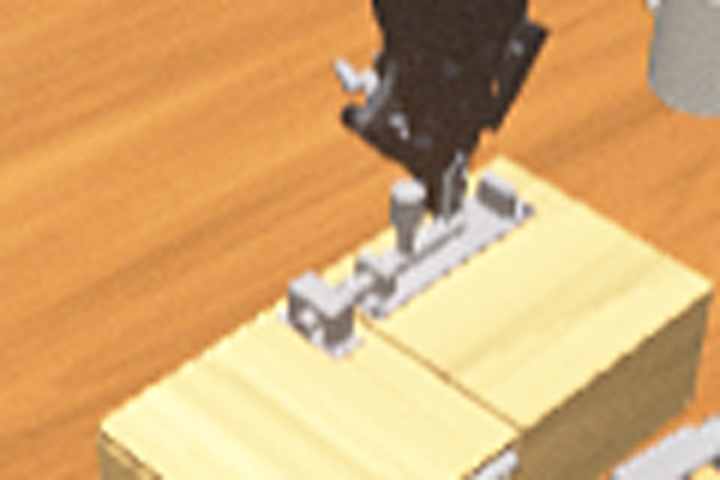

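It stopped against 39 N. I check whether that is the bolt's own stop or a jam.

```bash
python3 - <<'E'
from h import *
c=lambda x,y:(210+x/6-.4,130+y/6-.4)
for n,p in [("start",(458,153)),("mid",(423,181)),("now",(407,189))]:
    print(n,tobox(plane("scene",[c(*p)],148)[0]))
for y in (-30,-40,-20): print(y, (proj("scene",[bx(-45,y,102)])[0]-[210,130])*6)
print("keeper near face guess", [tobox(plane("scene",[c(*p)],116)[0]) for p in [(290,290),(325,318),(352,300),(318,272)]])
E
```

```text
start [-47.10155377  77.43114896 148.        ]
mid [-43.90537138  48.04738174 148.        ]
now [-45.12355891  37.60003946 148.        ]
-30 [308.77067137 315.27854099]
-40 [294.56859939 324.62044698]
-20 [322.84902059 306.017931  ]
keeper near face guess [array([-56.51348124, -33.90534386, 116.        ]), array([-29.39656001, -35.46235018, 116.        ]), array([-29.48117459, -16.41265615, 116.        ]), array([-56.48065553, -14.19892611, 116.        ])]
```

```bash
python3 -m creep '0 1 0 0 0;0 3 0 0 0;0 4 0 -5 0;0 4 0 -10 0;0 12 0 -15 0;0 18 0 -15 0;0 22 0 -15 0;0 24 0 -15 0;0 24 0 -15 0'; python3 - <<'E'
from h import *
im,B=boxcloud("scene"); cv2.imwrite("pics/s23.png",cv2.resize(im[155:195,245:305],None,fx=13,fy=13,interpolation=cv2.INTER_CUBIC))
im,B=boxcloud("top"); cv2.imwrite("pics/t23.png",cv2.resize(im[185:215,190:260],None,fx=11,fy=11,interpolation=cv2.INTER_CUBIC))
cv2.imwrite("pics/t23f.png",im)
g=(B[...,2]>97)&(B[...,2]<112)&(abs(B[...,0]+45)<9)&(B[...,1]<-5)&(B[...,1]>-60)
print(B[g].round(0)[:30])
E
```

```text
clock: 25.75
eef_pos: [499.1, 350.7, 449.6]
tcp_rot: [3.139, -0.013, 1.663]
contact_force: [0.2, 0.4, -0.9]
opening: 0.0
[[-36. -30.  97.]
 [-38. -59.  97.]
 [-41. -10. 110.]
 [-41. -13. 107.]
 [-41. -29. 105.]
 [-43.  -6. 106.]
 [-44. -10. 110.]
 [-45. -13. 109.]
 [-46. -33. 108.]
 [-47.  -6. 106.]
 [-47.  -9. 108.]
 [-48. -13. 111.]
 [-49. -32. 107.]
 [-50.  -6. 105.]
 [-49.  -9.  98.]
 [-50. -12. 105.]
 [-52.  -6.  98.]]
```

View pics/s23.png

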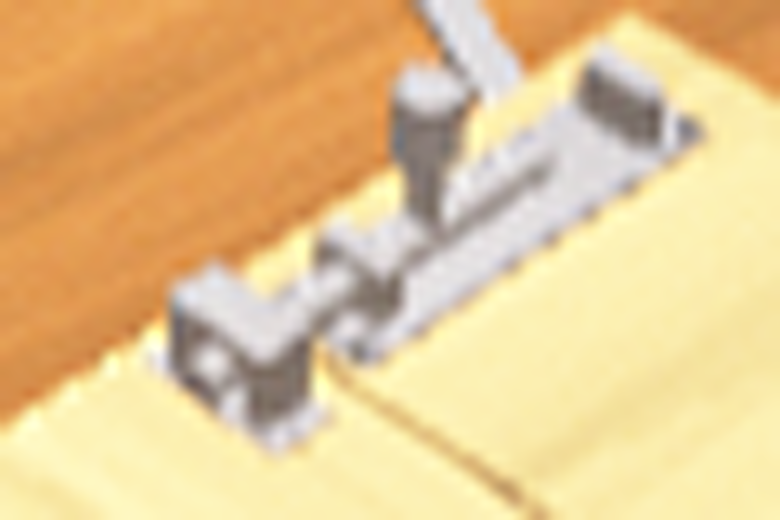

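View pics/t23.png

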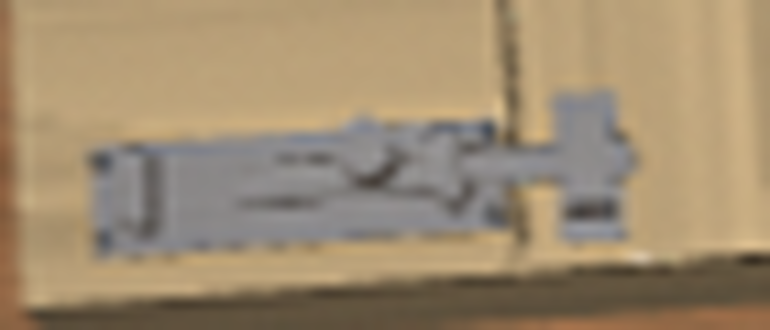

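The tip stands out beyond the keeper: top crop at (630,158) past its edge at about 615, and scene crop shows the end disc at (213,360). The knob travelled about 40 mm to a hard stop. One last full look.

```bash
python3 - <<'E'
from h import *
im,d=grab_frame("scene"); cv2.imwrite("pics/final.png",im)
s=sense(); print(s["clock"],s["contact_force"],s["qvel"].round(3))
E
```

```text
25.9 [-0.15764215 -0.49816713 -0.83172025] [-0.03  -0.009  0.02  -0.004  0.    -0.004]
```

View pics/final.png

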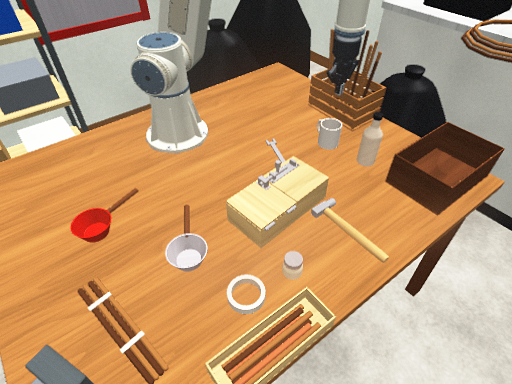

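View pics/t23f.png

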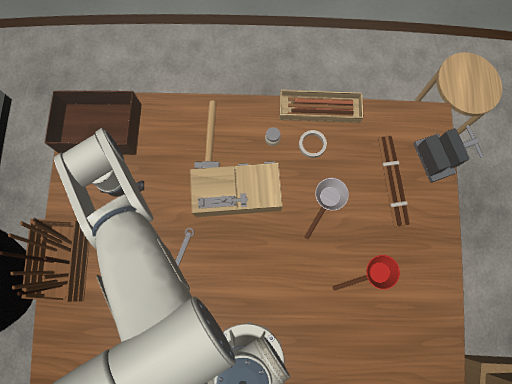

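The scene is in order: box shut and bolted, dipper upright at (187,252), the other things where they were, and the gripper about 75 mm above the bottle's top. I hand in.

```bash
python3 -c "
from rig import *
print(sign_off())"
```

```text
the job is handed in; nothing more can be done
None
```

The job is done and handed in at about 26 s of the 72 s allowed: the balls are in the box, the dipper stands upright on the bench, and the lid is closed and bolted.

- **Balls and dipper:** I gripped the dipper near the end of its handle and carried it level over the bay. I leaned it on the front rim, then turned it bowl-down by pushing the bowl against the bay's back wall. I regripped it firmly and stood it back within about 20 mm of its old spot.
- **Lid and bolt:** I closed the lid with shut fingers, then pushed the bolt knob until it came up against a hard stop.

**Last checks**
- All five balls were seen in the bay before the lid was closed.
- The dipper was empty, and its rim top read about 49.6 mm (50 mm given).
- The lid read 90.7 mm at the front and 90.5 mm at the back (90 mm given).
- The bolt knob moved about 40 mm, and the bolt tip shows beyond the keeper.
- The other things looked unmoved in the last pictures. The robot was clear of everything at hand-in.

**What went wrong or could not be confirmed**
- **Light grip:** at 20 N the dipper drooped only about 4° and then stuck, so it had to be forced over. After the pour the handle slipped out of the 25 N grip and the dipper fell back into the bay and onto the box rim, still empty.
- **Forces:** pressing the lid shut read about 31 N at the wrist. Pushing the bolt against its stop peaked at 41 N, on the fingertips and not the gripper body.
- **Bolt:** its starting point was not measured, so "fully home" rests on the hard stop and the visible tip, not on the travel.

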